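# Clamp down the test cell cover crosswise

### The job

Close the film test cell by tightening its four red lever screws clockwise, a little at a time and crosswise, so that the cover goes down level: on the first round give one screw a part turn of about 45 degrees, then the diagonally opposite one, then the other two. Then go round again, still keeping the cover level, until every screw is snug and the cover sits flat and fully home on its seat, but force none of them; let go and leave the other things on the bench alone.

Things in the scene. Friction and masses are not known exactly. Their poses are not given: they have to be found in the camera images.
- cell: Square cream test cell fixed to the bench in a yellow tape outline, 200 x 200 mm, 45 mm high; origin at the centre of its underside, z up, x and y along its sides. Inside, under the cover, stand four metal lands, one at each screw, all level; their height differs from cell to cell and cannot be seen.
- cover: Aluminium cover plate, 170 x 170 x 8 mm, 0.6 kg, round blue-rimmed window, four holes for the screws. Origin at the centre of its underside, z up. It starts level on four soft rubber buffers (2.5 N per mm each), its underside about 58 mm above the bench and 2 to 6 mm above the lands; fully home when all four corners bear on the lands.
- lever1: Red lever screw 1 at the (-x, +y) corner, 62 mm from the cell centre along both axes; diagonal to screw 3. Origin on its upright axis, at the underside of its steel collar (27 mm across), about 1 to 2 mm above the cover. A round hub (20 mm across, top 34 mm above the origin) carries one arm, 12 mm thick, pointing along its own x, 50 mm long from the axis, from 14 to 32 mm above the origin.
- lever2: Red lever screw 2 at the (+x, +y) corner, 62 mm from the cell centre along both axes; diagonal to screw 4. All screws alike. Clockwise from above drives a screw down 3.5 mm per radian (steep quick thread); it stays put. From the start it needs 0.9 to 2.5 rad in all to be snug, so 0.78 rad on the first round is short of snug.
- lever3: Red lever screw 3 at the (+x, -y) corner, 62 mm from the cell centre along both axes; diagonal to screw 1. All alike. Push or grip the arm. Pushed sideways 38 mm from the axis it takes about 2 N while loose, up to 4 N on the buffers alone, then climbs steadily (about 1 N per mm) once its corner is on its land: snug is 12 to 15 N, over 17 N is forced.
- lever4: Red lever screw 4 at the (-x, -y) corner, 62 mm from the cell centre along both axes; diagonal to screw 2. All screws alike; origin and arm as for screw 1. The arms start about 60 degrees counterclockwise of straight outward from the cell centre.
- blower: Bystander: orange rubber blower bulb standing on its base, 56 mm across, 85 mm tall; origin at its underside. Leave it alone.
- weight: Bystander: brass 200 g weight with a knob top, 38 mm across, 60 mm tall; origin at its underside. Leave it alone.
- tape: Bystander: yellow tape roll lying flat, 90 mm across, 19 mm tall; origin at its underside. Leave it alone.
- dish: Bystander: small aluminium weighing dish, 70 mm across, 22 mm tall; origin at its underside. Leave it alone.
- jar: Bystander: amber jar with a white cap, 60 mm across, 80 mm tall; origin at its underside. Leave it alone.
- driver: Bystander: screwdriver lying on the bench; origin at its underside. Leave it alone.

How it is judged (in metres and radians):
On the way, in this order (a step that is already met when the one before it is completed fails the run):
1. first round, first pair: two diagonally opposite screws have each been turned down by 1.8 mm or more while the other two have come down less than 0.8 mm (((distance of each of lever1, lever3 from where it was at the start of the episode above 0.0018 m and distance of each of lever2, lever4 from where it was at the start of the episode below 0.0008 m) or (distance of each of lever2, lever4 from where it was at the start of the episode above 0.0018 m and distance of each of lever1, lever3 from where it was at the start of the episode below 0.0008 m))), for 0.1 s.
2. first round, other pair: all four screws have been turned down by 1.8 mm or more, and none is snug yet (each presses the cover with less than 24 N) (distance of each of lever1, lever2, lever3, lever4 from where it was at the start of the episode above 0.0018 m and contact force between each of lever1, lever2, lever3, lever4 and cover below 24 N), for 0.1 s.
At the end, for the whole second after the job is handed in: all four screws are snug (each presses the cover with at least 24 N, more than the buffers alone can give), the cover lies flat within 0.5 degree on its seat and everything is at rest (contact force between each of lever1, lever2, lever3, lever4 and cover above 24 N and angle between cover's own z axis and vertical below 0.009 rad and linear speed of cover below 0.01 m/s); the robot touches nothing.
It fails at once if a screw is forced: it presses the cover with more than 92 N (about 18 N at the arm) (contact force between any of lever1, lever2, lever3, lever4 and cover above 92 N).
It fails at once if the cover is drawn down crooked: it tilts by more than 0.034 rad (1.9 degrees) (angle between cover's own z axis and vertical above 0.034 rad).
It fails at once if the robot presses on the cover with more than 25 N (contact force between any of the arm, the fingers and cover above 25 N).
It fails at once if a bystander is moved by more than 20 mm (distance of any of blower, weight, tape, dish, jar, driver from where it was at the start of the episode above 0.02 m).
It also fails if it takes over 72 s, if anything falls off the work surface, if the arm or the gripper's body presses on something with over 40 N, if the wrist force passes 120 N, or if a joint passes its speed limit or range.

### The arm

A 6-joint arm with a two-finger parallel gripper is mounted at the origin on the work surface. World frame = base frame: x ahead of the robot, y to its left, z up, the work surface at z = 0. Lengths are in mm, angles in rad, forces in N, time in s.
With the tool pointing down it reaches from about 375 to 975 mm from the base axis. Payload 3.8 kg.
Tool frame: the origin (TCP) lies midway between the tips of the shut fingers; the grasp point (between the pads) lies env.hold_point_z behind it (env.hold_point_z is the distance from the TCP to the grasp point, in mm); z points along the fingers, y is the line along which they close (so a half turn about z gives the same grasp; the last joint's range is limited). The gripper opens to 85 mm and grips with 20 to 120 N. Pads are 22 mm wide; open, the fingers measure 114 mm over their backs; the gripper's body (76 mm by 85 mm) begins 54 mm behind the grasp point. The pads swing forward as they close: fully open they stand 13 mm farther back than shut.
Start: joints at [-1.24, 0.264, 1.604, -0, 1.274, -0.037], TCP at [242.7, -629.853, 231.28] pointing down, gripper open.
Joint ranges: [-2.63, 2.63], [-0.94, 2.18], [0.31, 2.57], [-1.31, 4.45], [0, 2.66], [-2.55, 2.55]. Speed limits (rad/s): [2.57, 2.57, 3.14, 3.14, 3.14, 3.14].

### API

Orientations are given as a unit quaternion [x, y, z, w].
In Python, from plant import env, viewer, ticket gives the robot as it stands.
- The arm moves only by the shell command python3 -m handwheel 'ROWS'. ROWS is JSON, one flat list of numbers, 7 for each row, row after row: the turn, a rotation vector about the tool's x, y, z in rad, then the shift along the tool's x, y, z in m, then the finger opening in m, from 0 to 0.0854. A call has 1 to 12 rows; each row shifts and turns the commanded pose from where the row before left it, along the tool's axes as they then stand; what a row does not reach is not made up. A row lasts 1/12 s, in which the tool goes at most 41.7 mm and 7.16 degrees, less where a joint would pass 70% of its speed; a pose out of reach is approached as far as the arm can. A call with a gripper value outside its range is refused whole. The fingers move at their own pace and stop on an object; the grip force is fixed at half the most. Time passes only in rows, so rows that do not move let the fingers close. It gives the time, the measured TCP pose, the force, the opening and the grip force at its end, in the units of the state.
- env.observe(): the state, without advancing time (a new reading comes with each control period).
- viewer.snapshot(name): name is "side" or "top" or "wrist"; returns the picture (480x640x3 uint8, blue, green, red); there is no depth.
- viewer.calibration(name): a dict with "vfov" (degrees; the focal length in pixels is half the picture's height over the tangent of half this angle, whatever the lens; pixels are square), "cx", "cy" (the principal point, pixels), "k1" (the pictures are not rectified: a ray, as slopes to the right and down, at radius r is drawn at 1 + k1 r^2 times it, then the intrinsics apply), "camera_from_world" (4x4, takes a point from world to camera coordinates). Camera axes: x right, y down, z forward; pixel columns grow to the right and rows downward; lengths in mm; the calibration is good to about 2 mm. A picture is of the moment at which its call begins: read the wrist's pose just before it. calibration takes no time and is no camera call; for the wrist camera it gives the pose at the moment of the call.
- ticket.close_job(): hands the job in; it is judged then, once.
The state is a dict: "time": time; "joints": joint angles; "joint_vel": joint speeds; "tau": joint torques, N m; "tcp_pos": TCP position; "orientation": TCP orientation; "force": force on the tool from outside, world axes, zero at the start; "moment": the same for the moment, N m; "grip_width": finger opening in mm; "finger_force": force on a finger pad.
Only numpy, scipy, OpenCV 4.12 (cv2) and the standard library are available. Lean on these libraries where they do the work, as an engineer would, in place of code of your own. Each camera call takes 0.05 s, during which the arm holds its last target. There are 200 camera calls.

## Working session

There is one attempt and no reset: what is moved stays moved. The work goes in short steps, Python scripts to look and compute and a shell command to move; the robot and the scene stay as the last step left them, time stands still between calls to the robot, and variables do not carry over. Pictures are saved under pics/ and viewed, at most 12 in all, crops included, and the job is handed in when it is done.

```bash
ls; mkdir -p pics
cat > h.py <<'E'
import numpy as np, cv2
from plant import env, viewer, ticket
from scipy.spatial.transform import Rotation as R
def ray(cal,u,v):
    f=240/np.tan(np.radians(cal['vfov'])/2)
    K=np.array([[f,0,cal['cx']],[0,f,cal['cy']],[0,0,1.]])
    p=cv2.undistortPoints(np.array([[[u,v]]],float),K,np.array([cal['k1'],0,0,0,0.]))[0,0]
    # model: distorted = p*(1+k1 r^2)
    T=np.array(cal['camera_from_world']);Ro=T[:3,:3]
    return -Ro.T@T[:3,3], Ro.T@np.array([p[0],p[1],1])
def onplane(cal,u,v,z):
    o,d=ray(cal,u,v); return o+d*(z-o[2])/d[2]
def proj(cal,P):
    f=240/np.tan(np.radians(cal['vfov'])/2);T=np.array(cal['camera_from_world'])
    c=T[:3,:3]@np.array(P,float)+T[:3,3];s=c[:2]/c[2];s=s*(1+cal['k1']*(s@s))
    return f*s+[cal['cx'],cal['cy']]
def st():
    s=env.observe();print('t',round(s['time'],2),'tcp',np.round(s['tcp_pos'],1),'eul',np.round(R.from_quat(s['orientation']).as_matrix(),3).tolist(),'F',np.round(s['force'],1),'M',np.round(s['moment'],2),'w',s['grip_width']);return s
E
python3 - <<'E'
from h import *
st();print(env.hold_point_z)
for n in ('top','side'):
    cv2.imwrite(f'pics/{n}0.png',viewer.snapshot(n)); c=viewer.calibration(n); print(n,c)
E
```

```text
pics
t 0.0 tcp [ 242.5 -629.2  229.9] eul [[0.933, 0.36, -0.001], [0.36, -0.933, 0.002], [0.0, -0.002, -1.0]] F [-0.1 -0.5  0.1] M [-0.03 -0.02 -0.02] w 85.2807902145114
18.700000000000003
top {'vfov': 55.27031977065155, 'cx': 320.73905969940984, 'cy': 236.01399484739702, 'k1': 0.029714503549270802, 'camera_from_world': array([[-8.14220109e-03, -9.99902186e-01,  1.13720653e-02,
        -1.65113651e+01],
       [-9.87727194e-01,  6.26812646e-03, -1.56063129e-01,
         4.91250793e+02],
       [ 1.55976582e-01, -1.25031955e-02, -9.87681617e-01,
         9.97969412e+02],
       [ 0.00000000e+00,  0.00000000e+00,  0.00000000e+00,
         1.00000000e+00]])}
side {'vfov': 49.676575695569454, 'cx': 328.18721629399334, 'cy': 232.4094260142781, 'k1': -0.05267376118329006, 'camera_from_world': array([[-9.07012706e-01, -4.20448151e-01,  2.34798622e-02,
         4.43628152e+02],
       [-2.30013208e-01,  4.47948494e-01, -8.63965318e-01,
         1.86825725e+02],
       [ 3.52734851e-01, -7.89028199e-01, -5.03003604e-01,
         1.12092063e+03],
       [ 0.00000000e+00,  0.00000000e+00,  0.00000000e+00,
         1.00000000e+00]])}
```

View pics/top0.png

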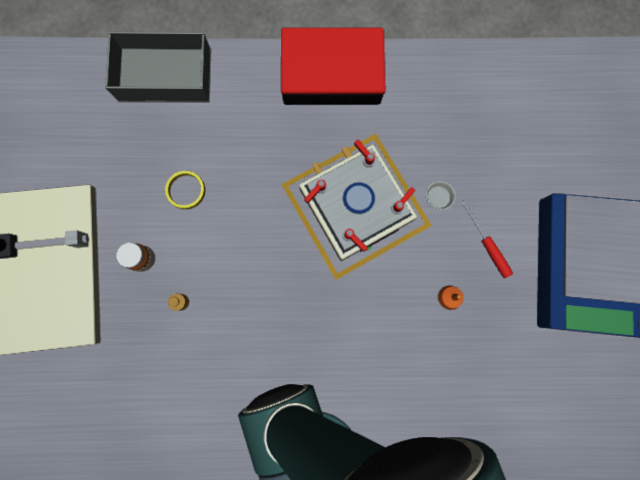

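View pics/side0.png

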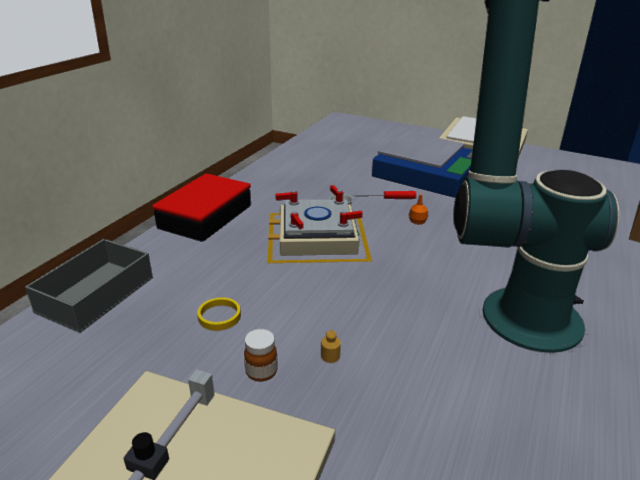

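The top view shows the cell turned by about 27°, with the lever hubs near (369,157), (399,206), (350,234) and (320,185). The dish is to its right at (440,195). The side view agrees with this.

```bash
cat > meas.py <<'E'
from h import *
def levers(im,cal,zt=99.5,roi=(280,120,440,290),Z=True):
    hsv=cv2.cvtColor(im,cv2.COLOR_BGR2HSV)
    m=cv2.inRange(hsv,(0,120,70),(7,255,255))|cv2.inRange(hsv,(173,120,70),(180,255,255))
    k=np.zeros_like(m);k[roi[1]:roi[3],roi[0]:roi[2]]=255;m&=k
    n,l,s,c=cv2.connectedComponentsWithStats(m)
    out=[]
    for i in range(1,n):
        if s[i,4]<40: continue
        ys,xs=np.nonzero(l==i)
        P=np.array([onplane(cal,x,y,zt)[:2] for x,y in zip(xs,ys)])
        mu=P.mean(0);w,v=np.linalg.eigh(np.cov((P-mu).T));a=v[:,1];t=(P-mu)@a
        e1,e2=mu+a*t.min(),mu+a*t.max()
        out.append((mu,e1,e2,s[i,4],c[i]))
    return out
E
python3 - <<'E'
from meas import *
im=cv2.imread('pics/top0.png');cal=viewer.calibration('top')
L=levers(im,cal)
C=np.mean([l[0] for l in L],0)
for mu,e1,e2,n,c in L:
    if np.linalg.norm(e1-C)>np.linalg.norm(e2-C): e1,e2=e2,e1
    d=(e2-e1)/np.linalg.norm(e2-e1); print(n,c.round(1),'mu',mu.round(1),'in',e1.round(1),'out',e2.round(1),'len',np.linalg.norm(e2-e1).round(1),'ang',np.degrees(np.arctan2(d[1],d[0])).round(1),'hub',(e2-50*d).round(1))
print(C)
# blue rim centre and cover corners
hsv=cv2.cvtColor(im,cv2.COLOR_BGR2HSV);b=cv2.inRange(hsv,(100,90,40),(130,255,255));b[:,:320]=0;b[:,400:]=0;b[:150]=0;b[260:]=0
ys,xs=np.nonzero(b);(u,v),r=cv2.minEnclosingCircle(np.c_[xs,ys].astype(np.float32));print(u,v,r,onplane(cal,u,v,66))
o=cv2.inRange(hsv,(14,120,100),(28,255,255));o[:,:270]=0;o[:,435:]=0;o[:125]=0;o[290:]=0
ys,xs=np.nonzero(o);rc=cv2.minAreaRect(np.array([onplane(cal,x,y,0)[:2] for x,y in zip(xs,ys)],np.float32));print('tape',rc)
sc=viewer.calibration('side');hs=cv2.cvtColor(cv2.imread('pics/side0.png'),cv2.COLOR_BGR2HSV)
b=cv2.inRange(hs,(100,90,40),(130,255,255));b[:,:300]=0;b[:,335:]=0;b[:200]=0;b[225:]=0
ys,xs=np.nonzero(b);(u,v),r=cv2.minEnclosingCircle(np.c_[xs,ys].astype(np.float32));print('side',u,v,r,onplane(sc,(xs.min()+xs.max())/2,(ys.min()+ys.max())/2,66))
E
```

```text
142 [363.6 150.5] mu [ 670.7 -114.8] in [ 646.9 -133. ] out [693.7 -97.2] len 58.9 ang 37.4 hub [ 654.  -127.6]
141 [314.  191.6] mu [578.8  -5.7] in [601.6 -27.9] out [559.3  13.3] len 59.1 ang 135.8 hub [595.1 -21.6]
128 [404.6 198.2] mu [ 562.9 -200.9] in [ 540.8 -181.9] out [ 585.2 -220.2] len 58.6 ang -40.8 hub [ 547.4 -187.5]
160 [355.9 240.2] mu [472.1 -94. ] in [493.1 -72.3] out [ 452.4 -114.4] len 58.6 ang -134.0 hub [487.1 -78.4]
[ 571.1237054  -103.83862348]
358.5 197.5 15.890348434448242 [ 573.28993725 -104.71796279   66.        ]
tape ((575.21630859375, -102.86880493164062), (266.39697265625, 260.26434326171875), 28.907880783081055)
side 317.05767822265625 213.0 13.096041679382324 [ 575.74223649 -112.40462101   66.        ]
```

```bash
python3 -m handwheel '[0,0,0,0.025,-0.0186,-0.002,0, 0,0,0,0.025,-0.0186,-0.002,0, 0,0,0,0.025,-0.0186,-0.002,0, 0,0,0,0.025,-0.0186,-0.002,0, 0,0,0,0.025,-0.0186,-0.002,0, 0,0,0,0.025,-0.0186,-0.002,0, 0,0,0,0.025,-0.0186,-0.002,0, 0,0,0,0.025,-0.0186,-0.002,0, 0,0,0,0.025,-0.0186,-0.002,0, 0,0,0,0.025,-0.0186,-0.002,0]' && python3 -m handwheel '[0,0,0,0.025,-0.0186,-0.002,0, 0,0,0,0.025,-0.0186,-0.002,0, 0,0,0,0.025,-0.0186,-0.002,0, 0,0,0,0.025,-0.0186,-0.002,0, 0,0,0,0.025,-0.0186,-0.002,0, 0,0,0,0.025,-0.0186,-0.002,0, 0,0,0,0.025,-0.0186,-0.002,0, 0,0,0,0.025,-0.0186,-0.002,0, 0,0,0,0.025,-0.0186,-0.002,0, 0,0,0,0.025,-0.0186,-0.002,0]' && python3 -m handwheel '[0,0,-0.12,0,0,0,0, 0,0,-0.12,0,0,0,0, 0,0,-0.12,0,0,0,0, 0,0,-0.12,0,0,0,0, 0,0,-0.12,0,0,0,0, 0,0,-0.12,0,0,0,0, 0,0,-0.12,0,0,0,0, 0,0,-0.12,0,0,0,0, 0,0,-0.12,0,0,0,0]' && python3 -m handwheel '[0,0,-0.12,0,0,0,0, 0,0,-0.12,0,0,0,0, 0,0,-0.12,0,0,0,0, 0,0,-0.12,0,0,0,0, 0,0,-0.12,0,0,0,0, 0,0,-0.12,0,0,0,0, 0,0,-0.12,0,0,0,0, 0,0,-0.12,0,0,0,0, 0,0,0,0,0,0,0, 0,0,0,0,0,0,0]'
python3 - <<'E'
from h import *
st();cal=viewer.calibration('wrist')
np.save('wc.npy',np.array(cal['camera_from_world']));im=viewer.snapshot('wrist');cv2.imwrite('pics/w1.png',im)
print(cal['vfov'],cal['cx'],cal['cy'],cal['k1'],onplane(cal,320,240,66),env.observe()['joints'])
E
```

```text
time: 0.93
tcp_pos: [409.4, -364.8, 250.9]
orientation: [0.983, 0.183, -0.0, -0.0]
force: [-0.1, 0.3, -0.2]
grip_width: -0.3
finger_force: 0.0
time: 1.77
tcp_pos: [575.8, -101.4, 270.8]
orientation: [0.983, 0.183, -0.0, -0.0]
force: [0.6, 0.2, -0.3]
grip_width: -0.4
finger_force: 0.0
time: 2.52
tcp_pos: [575.1, -102.8, 270.6]
orientation: [0.747, 0.665, -0.0, -0.001]
force: [0.6, -1.1, 0.3]
grip_width: 0.2
finger_force: 0.0
time: 3.35
tcp_pos: [575.2, -102.9, 270.7]
orientation: [0.36, 0.933, -0.0, -0.0]
force: [-0.7, 0.6, -0.3]
grip_width: 0.3
finger_force: 0.0
t 3.35 tcp [ 575.2 -102.9  270.7] eul [[-0.74, 0.672, -0.001], [0.672, 0.74, 0.0], [0.001, -0.0, -1.0]] F [-0.7  0.6 -0.3] M [ 0.   -0.04 -0.01] w 0.28843038681365185
71.81614396875761 310.5934738960134 238.71985105464137 -0.05777726494928833 [ 610.7057444  -119.64439698   66.        ] [-2.19614033e-01  7.13648688e-02  1.75391600e+00  4.64965466e-05
  1.31697204e+00 -1.05331422e+00]
```

View pics/w1.png

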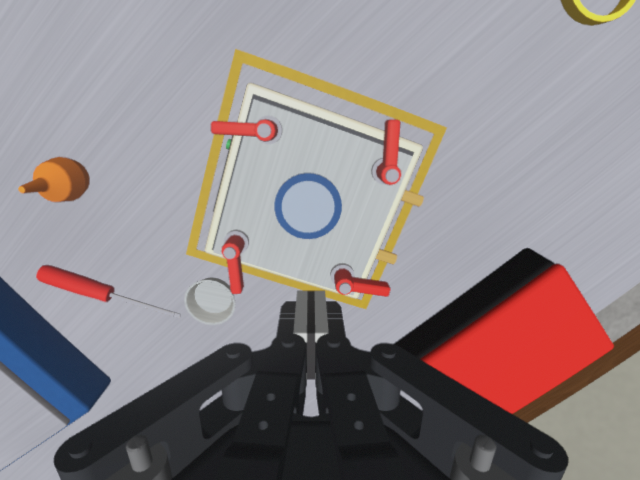

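The wrist view shows all four levers: hub tops near (266,130), (390,175), (233,248) and (344,287), and the window at (308,206).

Run:
```python
from meas import *
im=cv2.imread('pics/w1.png');cal=viewer.calibration('wrist')
print(abs(np.array(cal['camera_from_world'])-np.load('wc.npy')).max())
L=levers(im,cal,roi=(200,90,420,310))
for mu,e1,e2,n,c in L:
    C=np.array([573,-104])
    if np.linalg.norm(e1-C)>np.linalg.norm(e2-C): e1,e2=e2,e1
    d=(e2-e1)/np.linalg.norm(e2-e1); print(n,c.round(1),'in',e1.round(1),'out',e2.round(1),'len',np.linalg.norm(e2-e1).round(1),'ang',np.degrees(np.arctan2(d[1],d[0])).round(1),'hub',(e2-50*d).round(1))
H=[]
for u,v in [(266,130),(390,175),(233,248),(344,287)]: H.append(onplane(cal,u,v,101.5)[:2])
H=np.array(H);print('hubs',H.round(1).tolist(),H.mean(0),[np.linalg.norm(h-H.mean(0)).round(1) for h in H])
print('rim',onplane(cal,308,206,66))
hsv=cv2.cvtColor(im,cv2.COLOR_BGR2HSV);o=cv2.inRange(hsv,(14,120,100),(28,255,255));o[:,:180]=0;o[:,460:]=0;o[:45]=0;o[315:]=0
n,l,s,_=cv2.connectedComponentsWithStats(o);i=1+s[1:,4].argmax()
ys,xs=np.nonzero(l==i);print('tape',cv2.minAreaRect(np.array([onplane(cal,x,y,0)[:2] for x,y in zip(xs,ys)],np.float32)))
```

```text
0.10205310543290125
736 [241.4 128.5] in [495.7 -72.5] out [ 454.4 -113.4] len 58.2 ang -135.3 hub [489.9 -78.3]
821 [390.2 149.6] in [601.3 -28.6] out [560.7  12.8] len 58.0 ang 134.5 hub [595.7 -22.9]
641 [234.4 264.6] in [ 540.  -173.7] out [ 585.8 -219. ] len 64.4 ang -44.7 hub [ 550.2 -183.8]
749 [361.3 284.2] in [ 642.  -128.7] out [694.2 -96.9] len 61.2 ang 31.3 hub [ 651.5 -122.9]
hubs [[490.2, -78.3], [596.8, -20.7], [548.4, -182.5], [656.8, -128.2]] [ 573.05910844 -102.42386822] [np.float64(86.3), np.float64(85.1), np.float64(83.8), np.float64(87.6)]
rim [ 573.41329854 -103.52341662   66.        ]
tape ((566.3012084960938, -81.54042053222656), (269.4745178222656, 214.94436645507812), 28.98007583618164)
```

```bash
cat >> h.py <<'E'
C=np.array([573.,-103.5]);A=dict(L=74,B=164,R=254,T=-16)
AX={k:C+87.68*np.array([np.cos(np.radians(a)),np.sin(np.radians(a))]) for k,a in A.items()}
def tq(k):
    s=env.observe();p=np.array(s['tcp_pos'])[:2]-AX[k];F=np.array(s['force'])
    Rm=R.from_quat(s['orientation']).as_matrix();f=-1 if k in 'RT' else 1
    x=f*Rm[:2,0];y=f*Rm[:2,1]
    t=s['moment'][2]+(p[0]*F[1]-p[1]*F[0])/1e3
    print(k,'t',round(s['time'],2),'x,y rel axis',(p@x).round(1),(p@y).round(1),'z',round(s['tcp_pos'][2],1),'yawx(out)',np.degrees(np.arctan2(x[1],x[0])).round(1),'F out,cw,z',(F[:2]@x).round(1),(F[:2]@y).round(1),F[2].round(1),'Mz',round(s['moment'][2],2),'tau/38mm',round(t/.038,1))
E
python3 -m handwheel '[0,0,0.05,0.026,0.0156,0,0, 0,0,0,0.026,0.0156,0,0, 0,0,0,0.026,0.0156,0,0, 0,0,0,0,0,0.038,0, 0,0,0,0,0,0.038,0, 0,0,0,0,0,0.038,0, 0,0,0,0,0,0.038,0, 0,0,0,0,0,0.0365,0, 0,0,0,0,0,0,0, 0,0,0,0,0,0,0]'
python3 -c "
from h import *
tq('L')
cv2.imwrite('pics/w2.png',viewer.snapshot('wrist'))"
```

```text
time: 4.23
tcp_pos: [549.4, -14.9, 80.7]
orientation: [0.383, 0.924, -0.001, -0.003]
force: [0.4, 0.2, 0.7]
grip_width: 0.1
finger_force: 0.0
L t 4.23 x,y rel axis 36.8 -30.7 z 80.7 yawx(out) 135.0 F out,cw,z -0.1 0.5 0.7 Mz 0.01 tau/38mm -0.0
```

View pics/w2.png

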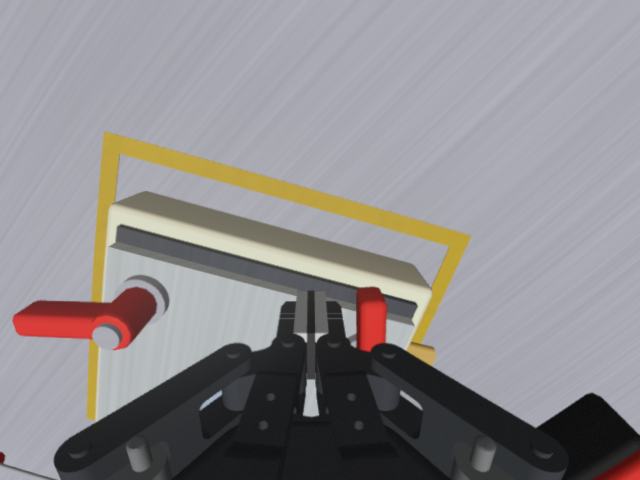

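The shut fingers stand beside lever L's arm, with a small gap at column 350. Next I creep up to contact.

```bash
python3 -m handwheel '[0,0,0,0,0.002,0,0, 0,0,0,0,0.002,0,0, 0,0,0,0,0.002,0,0, 0,0,0,0,0,0,0]' >/dev/null; python3 -c "
from h import *
tq('L')"
python3 -m handwheel '[0,0,0,0,0.002,0,0, 0,0,0,0,0,0,0]' >/dev/null; python3 -c "
from h import *
tq('L')"
python3 -m handwheel '[0,0,0,0,0.002,0,0, 0,0,0,0,0,0,0]' >/dev/null; python3 -c "
from h import *
tq('L')"
```

```text
L t 4.62 x,y rel axis 33.7 -21.8 z 85.0 yawx(out) 135.1 F out,cw,z 0.3 0.0 -0.1 Mz -0.01 tau/38mm -0.4
L t 4.78 x,y rel axis 34.6 -20.7 z 83.6 yawx(out) 135.1 F out,cw,z -0.3 -0.3 -0.1 Mz 0.06 tau/38mm 2.1
L t 4.95 x,y rel axis 35.0 -19.1 z 82.9 yawx(out) 135.1 F out,cw,z 0.7 -2.7 1.8 Mz 0.02 tau/38mm 2.8
```

```bash
python3 -m handwheel '[0,0,0.12,0.0021,0.0044,0,0, 0,0,0.12,0.0021,0.0044,0,0, 0,0,0.12,0.0021,0.0044,0,0, 0,0,0.12,0.0021,0.0044,0,0, 0,0,0.12,0.0021,0.0044,0,0, 0,0,0.12,0.0021,0.0044,0,0, 0,0,0,0,0,0,0, 0,0,0,0,0,0,0, 0,0,0,0,0,0,0]' >/dev/null; python3 -c "
from h import *
tq('L')
cv2.imwrite('pics/w3.png',viewer.snapshot('wrist'))"
```

```text
L t 5.7 x,y rel axis 35.8 -19.6 z 82.1 yawx(out) 94.0 F out,cw,z 1.0 -2.4 -1.3 Mz -0.01 tau/38mm 1.4
```

View pics/w3.png

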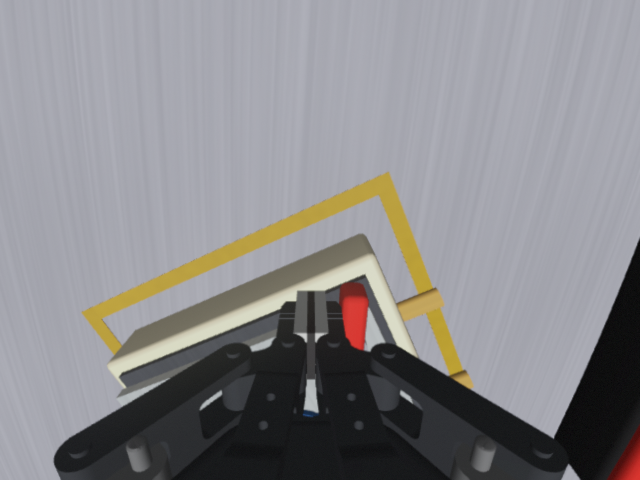

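Lever L turned about 0.72 rad and its arm is now at 94°, against the finger. Next is the diagonal screw, R.

```bash
python3 -m handwheel '[0,0,0,0,-0.008,0,0, 0,0,0,0,0,-0.03,0, 0,0,0,0,0,-0.035,0, 0,0,0,-0.0347,0.0025,0,0, 0,0,0,-0.0347,0.0025,0,0, 0,0,0,-0.0347,0.0025,0,0, 0,0,0,-0.0347,0.0025,0,0, 0,0,0,-0.0347,0.0025,0,0, 0,0,0,-0.0347,0.0025,0,0, 0,0,-0.12,0,0,0,0, 0,0,-0.12,0,0,0,0, 0,0,-0.12,0,0,0,0]' >/dev/null; python3 -m handwheel '[0,0,-0.12,0,0,0,0, 0,0,-0.12,0,0,0,0, 0,0,-0.12,0,0,0,0, 0,0,0,0,0,0,0, 0,0,0,0,0,0,0]' >/dev/null; python3 -c "
from h import *
tq('R')"
```

```text
R t 7.17 x,y rel axis 37.5 -30.8 z 148.5 yawx(out) -45.1 F out,cw,z 0.5 0.6 -0.2 Mz 0.03 tau/38mm -0.2
```

```bash
python3 -m handwheel '[0,0,-0.02,0,0,0.033,0, 0,0,0,0,0,0.033,0, 0,0,0,0,0,0,0, 0,0,0,0,0,0,0, 0,0,0,0,0,0,0]' >/dev/null; python3 -c "
from h import *
tq('R')
im=viewer.snapshot('wrist');cv2.imwrite('pics/w4.png',im)"
python3 -m handwheel '[0,0,0,0,-0.003,0,0, 0,0,0,0,-0.003,0,0, 0,0,0,0,-0.002,0,0, 0,0,0,0,0,0,0, 0,0,0,0,0,0,0]' >/dev/null; python3 -c "
from h import *
tq('R')"
python3 -m handwheel '[0,0,0,0,-0.002,0,0, 0,0,0,0,0,0,0]' >/dev/null; python3 -c "
from h import *
tq('R')"
python3 -m handwheel '[0,0,0,0,-0.001,0,0, 0,0,0,0,0,0,0]' >/dev/null; python3 -c "
from h import *
tq('R')"
```

```text
R t 7.58 x,y rel axis 38.5 -30.3 z 83.0 yawx(out) -43.8 F out,cw,z -0.6 -0.1 -0.0 Mz -0.03 tau/38mm -0.2
R t 8.05 x,y rel axis 38.1 -21.8 z 82.3 yawx(out) -43.8 F out,cw,z -0.8 -0.5 -1.9 Mz 0.02 tau/38mm 1.5
R t 8.22 x,y rel axis 38.2 -20.1 z 82.1 yawx(out) -43.8 F out,cw,z 1.2 -0.2 0.9 Mz -0.01 tau/38mm -0.7
R t 8.38 x,y rel axis 38.3 -19.2 z 82.0 yawx(out) -43.8 F out,cw,z 0.3 -1.4 0.7 Mz 0.08 tau/38mm 3.3
```

View pics/w4.png

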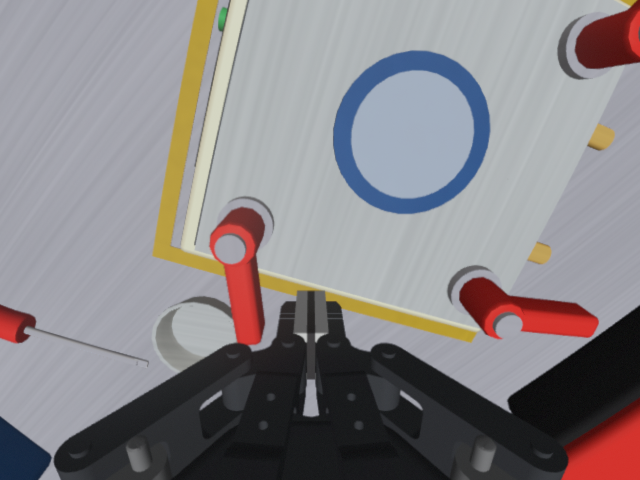

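```bash
python3 -m handwheel '[0,0,0.12,-0.0021,-0.0047,0,0, 0,0,0.12,-0.0021,-0.0047,0,0, 0,0,0.12,-0.0021,-0.0047,0,0, 0,0,0.12,-0.0021,-0.0047,0,0, 0,0,0.12,-0.0021,-0.0047,0,0, 0,0,0.12,-0.0021,-0.0047,0,0, 0,0,0,0,0,0,0, 0,0,0,0,0,0,0, 0,0,0,0,0,0,0]' >/dev/null; python3 -c "
from h import *
tq('R')"
python3 -m handwheel '[0,0,0,0,0.008,0,0, 0,0,0,0,0,-0.03,0, 0,0,0,0,0,-0.035,0, 0,0,0,0,0,0,0, 0,0,0,0,0,0,0]' >/dev/null
python3 - <<'E'
from h import *
st();cal=viewer.calibration('wrist');cv2.imwrite('pics/w5.png',viewer.snapshot('wrist'))
tq('B')
def goal(k,deg,x,y):
    a=np.radians(deg);xo=np.array([np.cos(a),np.sin(a)]);yo=np.array([np.sin(a),-np.cos(a)])
    s=env.observe();d=AX[k]+x*xo+y*yo-np.array(s['tcp_pos'])[:2];M=R.from_quat(s['orientation']).as_matrix()
    f=180 if k in 'RT' else 0
    cur=np.degrees(np.arctan2(M[1,0],M[0,0]));t=(deg+f-cur+360)%360
    print(k,'tool shift mm',(M[:2,:2].T@d).round(1),'turn tool z rad',-np.radians(t).round(3),'or',np.radians(360-t).round(3))
goal('B',224.5,37,-29)
E
sed -n '1,1p' h.py >/dev/null
cat >> h.py <<'E'
def goal(k,deg,x,y):
    a=np.radians(deg);xo=np.array([np.cos(a),np.sin(a)]);yo=np.array([np.sin(a),-np.cos(a)])
    s=env.observe();d=AX[k]+x*xo+y*yo-np.array(s['tcp_pos'])[:2];M=R.from_quat(s['orientation']).as_matrix()
    f=180 if k in 'RT' else 0
    cur=np.degrees(np.arctan2(M[1,0],M[0,0]));t=(deg+f-cur+360)%360
    print(k,'tool shift mm',(M[:2,:2].T@d).round(1),'turn tool z rad',-np.radians(t).round(3),'or',np.radians(360-t).round(3))
E
```

```text
R t 9.13 x,y rel axis 38.4 -18.5 z 81.6 yawx(out) -84.8 F out,cw,z 0.7 0.2 -0.6 Mz -0.03 tau/38mm -1.3
t 9.55 tcp [ 582.  -224.5  150.2] eul [[-0.088, 0.996, 0.006], [0.996, 0.088, -0.003], [-0.003, 0.006, -1.0]] F [-0.2  0.5  0.4] M [ 0.02 -0.02  0.02] w -0.24400923262833007
B t 9.6 x,y rel axis -152.1 78.5 z 148.0 yawx(out) 95.1 F out,cw,z -0.1 -1.1 -0.4 Mz -0.01 tau/38mm -4.9
B tool shift mm [106.2 -88.7] turn tool z rad -2.259 or 4.024
```

```bash
python3 -m handwheel '[0,0,0,0.0265,-0.0222,0,0, 0,0,0,0.0265,-0.0222,0,0, 0,0,0,0.0265,-0.0222,0,0, 0,0,0,0.0265,-0.0222,0,0, 0,0,-0.119,0,0,0,0, 0,0,-0.119,0,0,0,0, 0,0,-0.119,0,0,0,0, 0,0,-0.119,0,0,0,0, 0,0,-0.119,0,0,0,0, 0,0,-0.119,0,0,0,0, 0,0,-0.119,0,0,0,0, 0,0,-0.119,0,0,0,0]' >/dev/null; python3 -m handwheel '[0,0,-0.119,0,0,0,0, 0,0,-0.119,0,0,0,0, 0,0,-0.119,0,0,0,0, 0,0,-0.119,0,0,0,0, 0,0,-0.119,0,0,0,0, 0,0,-0.119,0,0,0,0, 0,0,-0.119,0,0,0,0, 0,0,-0.119,0,0,0,0, 0,0,-0.119,0,0,0,0, 0,0,-0.119,0,0,0,0, 0,0,-0.119,0,0,0,0, 0,0,0,0,0,0,0]'
python3 - <<'E'
from h import *
tq('B');goal('B',224.5,37,-29)
im=viewer.snapshot('wrist');cv2.imwrite('pics/w6.png',im)
E
```

```text
time: 11.6
tcp_pos: [485.1, -105.9, 144.1]
orientation: [-0.368, 0.93, -0.012, -0.01]
force: [0.6, 0.4, 0.6]
grip_width: 0.1
finger_force: 0.0
B t 11.6 x,y rel axis 20.8 -16.8 z 144.1 yawx(out) -136.8 F out,cw,z -0.8 -0.1 0.6 Mz 0.0 tau/38mm 0.5
B tool shift mm [ 15.5 -13. ] turn tool z rad -0.022 or 6.261
```

View pics/w6.png

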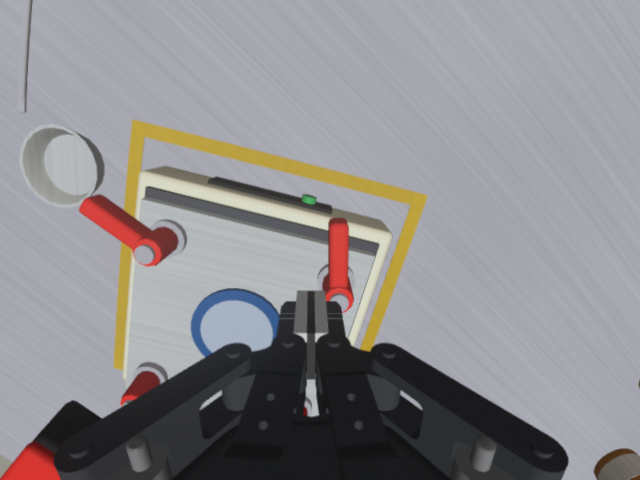

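The picture shows B's arm pointing straight along the tool, with its hub at (340,300), so the fingers need to move outward and left. R has turned.

```bash
python3 -m handwheel '[0,0,-0.02,0.0155,-0.0125,0,0, 0,0,0,0,0,0,0, 0,0,0,0,0,0,0, 0,0,0,0,0,0,0]' >/dev/null
python3 - <<'E'
from h import *
st();tq('B');goal('B',224.5,37,-29);print(np.round(env.observe()['joints'],3))
E
```

```text
t 11.98 tcp [ 485.6 -117.9  145.7] eul [[-0.728, -0.685, -0.012], [-0.684, 0.728, -0.048], [0.042, -0.027, -0.999]] F [ 0.2  0.  -0.1] M [ 0.03 -0.04 -0.02] w -0.2035854305035531
B t 11.98 x,y rel axis 28.6 -25.9 z 145.7 yawx(out) -136.8 F out,cw,z -0.2 -0.1 -0.1 Mz -0.02 tau/38mm -0.2
B tool shift mm [ 7.7 -3.8] turn tool z rad -0.023 or 6.26
[-0.253  0.004  2.063 -0.057  1.074 -2.552]
```

The last joint is at its range end and the tool has tilted slightly. I'll back the yaw off to 212°, restore vertical, and push B with the finger's outer corner instead.

```bash
cat >> h.py <<'E'
def fix(phi):
    a=np.radians(phi);T=np.array([[np.cos(a),np.sin(a),0],[np.sin(a),-np.cos(a),0],[0,0,-1]])
    s=env.observe();M=R.from_quat(s['orientation']).as_matrix()
    print('rotvec tool',R.from_matrix(M.T@T).as_rotvec().round(4))
def go(k,deg,x,y,z):  # target in arm frame 'deg'; shift in current tool axes
    a=np.radians(deg);s=env.observe();M=R.from_quat(s['orientation']).as_matrix()
    g=AX[k]+x*np.array([np.cos(a),np.sin(a)])+y*np.array([np.sin(a),-np.cos(a)])
    print('shift tool mm',(M.T@(np.r_[g,z]-s['tcp_pos'])).round(1),'j6',round(s['joints'][5],2))
E
python3 -c "
from h import *
fix(212)"
```

```text
rotvec tool [-0.0313 -0.0389  0.196 ]
```

```bash
python3 -m handwheel '[-0.0157,-0.0195,0.098,0,0,0,0, -0.0157,-0.0195,0.098,0,0,0,0, 0,0,0,0,0,0,0, 0,0,0,0,0,0,0, 0,0,0,0,0,0,0]' >/dev/null
python3 - <<'E'
from h import *
st();fix(212);go('B',224.5,29,-32,148)
E
```

```text
t 12.4 tcp [ 485.7 -117.6  146. ] eul [[-0.847, -0.532, 0.0], [-0.532, 0.847, -0.001], [0.0, -0.001, -1.0]] F [ 0.2 -0.8  0.3] M [ 0.04 -0.05  0.02] w 0.28335810215452184
rotvec tool [-0.0006 -0.      0.0027]
shift tool mm [-1.4 -6.6 -2. ] j6 -2.42
```

```bash
python3 -m handwheel '[0,0,0,-0.001,-0.0066,0,0, 0,0,0,0,0,0.032,0, 0,0,0,0,0,0.032,0, 0,0,0,0,0,0,0, 0,0,0,0,0,0,0]' >/dev/null
python3 - <<'E'
from h import *
tq('B');go('B',224.5,29,-24,82)
im=viewer.snapshot('wrist');cv2.imwrite('pics/w7.png',im)
E
```

```text
B t 12.82 x,y rel axis 22.9 -35.8 z 80.2 yawx(out) -147.9 F out,cw,z 0.4 1.4 0.2 Mz -0.01 tau/38mm -1.4
shift tool mm [ 0.2  6.2 -1.7] j6 -2.43
```

View pics/w7.png

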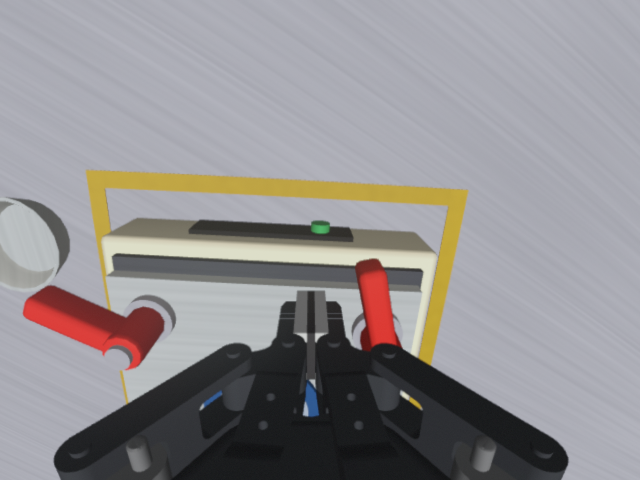

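B's arm is just to the right of the fingers, at (372,290). I creep to contact.

```bash
python3 -m handwheel '[0,0,0,0,0.003,-0.001,0, 0,0,0,0,0.003,-0.001,0, 0,0,0,0,0,0,0, 0,0,0,0,0,0,0]' >/dev/null; python3 -c "
from h import *
tq('B')"
python3 -m handwheel '[0,0,0,0,0.002,0,0, 0,0,0,0,0,0,0]' >/dev/null; python3 -c "
from h import *
tq('B')"
python3 -m handwheel '[0,0,0,0,0.0015,0,0, 0,0,0,0,0,0,0]' >/dev/null; python3 -c "
from h import *
tq('B')"
python3 -m handwheel '[0,0,0,0,0.0015,0,0, 0,0,0,0,0,0,0]' >/dev/null; python3 -c "
from h import *
tq('B')"
```

```text
B t 13.2 x,y rel axis 20.9 -31.9 z 85.5 yawx(out) -147.9 F out,cw,z -0.3 -0.7 -0.9 Mz 0.01 tau/38mm 1.1
B t 13.37 x,y rel axis 21.5 -29.2 z 84.4 yawx(out) -147.9 F out,cw,z -0.4 0.8 0.2 Mz 0.02 tau/38mm 0.3
B t 13.53 x,y rel axis 21.7 -27.6 z 83.9 yawx(out) -147.9 F out,cw,z -0.3 1.0 -0.2 Mz -0.01 tau/38mm -0.6
B t 13.7 x,y rel axis 21.8 -26.0 z 83.8 yawx(out) -147.9 F out,cw,z -0.2 -0.1 -0.2 Mz 0.01 tau/38mm 0.5
```

```bash
python3 -m handwheel '[0,0,0,0,0.0015,0,0, 0,0,0,0,0,0,0]' >/dev/null; python3 -c "
from h import *
tq('B')"
python3 -m handwheel '[0,0,0,0,0.0015,0,0, 0,0,0,0,0,0,0]' >/dev/null; python3 -c "
from h import *
tq('B')
im=viewer.snapshot('wrist');cv2.imwrite('pics/w8.png',im[200:420,200:480])"
```

```text
B t 13.87 x,y rel axis 21.7 -25.2 z 84.0 yawx(out) -147.9 F out,cw,z 0.1 -2.6 -0.5 Mz -0.01 tau/38mm 1.2
B t 14.03 x,y rel axis 21.8 -23.6 z 83.9 yawx(out) -147.9 F out,cw,z 1.9 -3.2 -0.8 Mz 0.02 tau/38mm 1.1
```

View pics/w8.png

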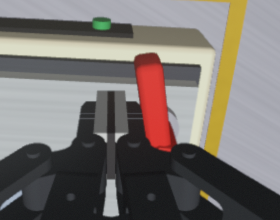

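```bash
python3 -m handwheel '[0,0,0.115,0.0026,0.0027,0,0, 0,0,0.115,0.0026,0.0027,0,0, 0,0,0.115,0.0026,0.0027,0,0, 0,0,0.115,0.0026,0.0027,0,0, 0,0,0.115,0.0026,0.0027,0,0, 0,0,0.115,0.0026,0.0027,0,0, 0,0,0,0,0,0,0, 0,0,0,0,0,0,0, 0,0,0,0,0,0,0]' >/dev/null; python3 -c "
from h import *
tq('B')"
python3 -m handwheel '[0,0,0,0,-0.008,0,0, 0,0,0,0,0,-0.032,0, 0,0,0,0,0,-0.032,0, 0,0,0,0,0,0,0, 0,0,0,0,0,0,0]' >/dev/null
python3 - <<'E'
from h import *
fix(208);go('T',40,29,-33,148)
# arm angles by top cam
from meas import *
im=viewer.snapshot('top');cal=viewer.calibration('top')
cv2.imwrite('pics/t2.png',im)
for mu,e1,e2,n,c in levers(im,cal):
    if np.linalg.norm(e1-C)>np.linalg.norm(e2-C): e1,e2=e2,e1
    d=e2-e1;print(n,mu.round(),np.degrees(np.arctan2(d[1],d[0])).round(1),np.linalg.norm(d).round(1))
E
```

```text
B t 14.83 x,y rel axis 22.5 -22.9 z 83.8 yawx(out) 172.7 F out,cw,z 0.0 -2.0 -0.9 Mz 0.04 tau/38mm 2.3
rotvec tool [-0.002   0.0054 -0.6183]
shift tool mm [-188.7   49.1    3.6] j6 -1.72
108 [ 677. -110.] 37.9 43.3
149 [592.   1.] 87.9 58.5
```

```bash
python3 -m handwheel '[0,0,0,-0.0315,0.0082,0,0, 0,0,0,-0.0315,0.0082,0,0, 0,0,0,-0.0315,0.0082,0,0, 0,0,0,-0.0315,0.0082,0,0, 0,0,0,-0.0315,0.0082,0,0, 0,0,0,-0.0315,0.0082,0,0, 0,0,-0.103,0,0,0,0, 0,0,-0.103,0,0,0,0, 0,0,-0.103,0,0,0,0, 0,0,-0.103,0,0,0,0, 0,0,-0.103,0,0,0,0, 0,0,-0.103,0,0,0,0]' >/dev/null; python3 -m handwheel '[0,0,0,0,0,0,0, 0,0,0,0,0,0,0]' >/dev/null
python3 - <<'E'
from h import *
tq('T');fix(208);go('T',40,29,-33,84)
E
```

```text
T t 16.47 x,y rel axis 19.1 -40.5 z 146.0 yawx(out) 27.8 F out,cw,z -0.4 -0.0 -0.2 Mz 0.07 tau/38mm 2.4
rotvec tool [ 0.002  -0.0022 -0.0036]
shift tool mm [-2.4 -2.2 62. ] j6 -2.22
```

```bash
python3 -m handwheel '[0,0,0,-0.0024,-0.0022,0.031,0, 0,0,0,0,0,0.031,0, 0,0,0,0,0,0,0, 0,0,0,0,-0.003,0,0, 0,0,0,0,-0.003,0,0, 0,0,0,0,0,0,0, 0,0,0,0,0,0,0]' >/dev/null; python3 -c "
from h import *
tq('T')"
python3 -m handwheel '[0,0,0,0,-0.002,0,0, 0,0,0,0,0,0,0, 0,0,0,0,0,0,0]' >/dev/null; python3 -c "
from h import *
tq('T')"
python3 -m handwheel '[0,0,0,0,-0.002,0,0, 0,0,0,0,0,0,0, 0,0,0,0,0,0,0]' >/dev/null; python3 -c "
from h import *
tq('T')"
python3 -m handwheel '[0,0,0,0,-0.001,0,0, 0,0,0,0,0,0,0, 0,0,0,0,0,0,0]' >/dev/null; python3 -c "
from h import *
tq('T')"
python3 -m handwheel '[0,0,0,0,-0.001,0,0, 0,0,0,0,0,0,0, 0,0,0,0,0,0,0]' >/dev/null; python3 -c "
from h import *
tq('T')"
```

```text
T t 17.05 x,y rel axis 23.9 -30.2 z 88.5 yawx(out) 27.9 F out,cw,z -0.0 -0.2 0.3 Mz 0.02 tau/38mm 0.5
T t 17.3 x,y rel axis 22.9 -29.1 z 86.9 yawx(out) 27.9 F out,cw,z 0.3 -0.5 -0.3 Mz 0.05 tau/38mm 1.5
T t 17.55 x,y rel axis 22.5 -27.5 z 86.0 yawx(out) 27.9 F out,cw,z 0.2 -0.1 -0.8 Mz -0.07 tau/38mm -1.8
T t 17.8 x,y rel axis 22.5 -26.5 z 85.9 yawx(out) 27.9 F out,cw,z -0.1 -0.1 -0.6 Mz 0.03 tau/38mm 0.8
T t 18.05 x,y rel axis 22.6 -25.5 z 86.0 yawx(out) 27.9 F out,cw,z 0.2 -0.8 -0.0 Mz 0.05 tau/38mm 1.7
```

```bash
python3 -m handwheel '[0,0,0,0,-0.001,0.003,0, 0,0,0,0,0,0,0, 0,0,0,0,0,0,0]' >/dev/null; python3 -c "
from h import *
tq('T')"
python3 -m handwheel '[0,0,0,0,-0.001,0,0, 0,0,0,0,0,0,0, 0,0,0,0,0,0,0]' >/dev/null; python3 -c "
from h import *
tq('T')"
python3 -m handwheel '[0,0,0,0,-0.001,0,0, 0,0,0,0,0,0,0, 0,0,0,0,0,0,0]' >/dev/null; python3 -c "
from h import *
tq('T')
im=viewer.snapshot('wrist');cv2.imwrite('pics/w9.png',im[200:420,200:480])"
```

```text
T t 18.3 x,y rel axis 22.3 -24.6 z 82.6 yawx(out) 27.9 F out,cw,z -0.3 -0.2 0.4 Mz -0.01 tau/38mm -0.1
T t 18.55 x,y rel axis 22.4 -24.1 z 82.6 yawx(out) 27.9 F out,cw,z 0.2 -1.4 -1.3 Mz 0.04 tau/38mm 1.8
T t 18.8 x,y rel axis 22.5 -22.8 z 82.7 yawx(out) 27.9 F out,cw,z 0.6 -2.0 -2.1 Mz 0.05 tau/38mm 2.1
```

View pics/w9.png

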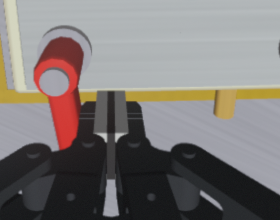

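```bash
python3 -m handwheel '[0,0,0.115,-0.0026,-0.0027,0,0, 0,0,0.115,-0.0026,-0.0027,0,0, 0,0,0.115,-0.0026,-0.0027,0,0, 0,0,0.115,-0.0026,-0.0027,0,0, 0,0,0.115,-0.0026,-0.0027,0,0, 0,0,0.115,-0.0026,-0.0027,0,0, 0,0,0,0,0,0,0, 0,0,0,0,0,0,0, 0,0,0,0,0,0,0]' >/dev/null; python3 -c "
from h import *
tq('T')"
python3 -m handwheel '[0,0,0,0,0.010,0,0, 0,0,0,0,0,-0.032,0, 0,0,0,0,0,-0.032,0, 0,0,0,0,0,0,0, 0,0,0,0,0,0,0]' >/dev/null
python3 - <<'E'
from meas import *
im=viewer.snapshot('wrist');cal=viewer.calibration('wrist');cv2.imwrite('pics/w10.png',im);tq('T')
for mu,e1,e2,n,c in levers(im,cal,zt=96.5,roi=(0,0,640,480)):
    if abs(mu-C).max()>110: continue
    if np.linalg.norm(e1-C)>np.linalg.norm(e2-C): e1,e2=e2,e1
    d=e2-e1;print('wrist',n,c.round(),mu.round(),np.degrees(np.arctan2(d[1],d[0])).round(1),np.linalg.norm(d).round(1))
im=viewer.snapshot('side');cal=viewer.calibration('side');cv2.imwrite('pics/s2.png',im)
for mu,e1,e2,n,c in levers(im,cal,zt=92,roi=(260,170,380,240)):
    if np.linalg.norm(e1-C)>np.linalg.norm(e2-C): e1,e2=e2,e1
    d=e2-e1;print('side',n,c.round(),mu.round(),np.degrees(np.arctan2(d[1],d[0])).round(1),np.linalg.norm(d).round(1))
E
```

```text
T t 19.6 x,y rel axis 23.5 -23.0 z 83.0 yawx(out) -11.4 F out,cw,z -1.1 -2.7 -1.5 Mz 0.02 tau/38mm 2.8
T t 20.07 x,y rel axis 24.8 -33.2 z 149.3 yawx(out) -11.5 F out,cw,z -0.2 0.5 -0.1 Mz -0.02 tau/38mm -0.5
wrist 2951 [84. 70.] [ 552. -199.] -89.9 67.4
wrist 2157 [456.  72.] [595.  -1.] 91.9 60.1
wrist 1675 [264. 244.] [ 671. -126.] -6.1 61.1
side 88 [340. 194.] [ 545. -194.] -76.3 104.0
side 146 [288. 195.] [ 669. -124.] -27.8 92.8
side 176 [350. 219.] [466. -73.] 171.5 68.7
side 121 [291. 221.] [592.   1.] 99.4 77.5
```

```bash
python3 -m handwheel '[0,0,0,0,0,0.033,0, 0,0,0,0,0,0.033,0, 0,0,0,0,0,0,0, 0,0,0,0,-0.005,0,0, 0,0,0,0,-0.005,0,0, 0,0,0,0,0,0,0, 0,0,0,0,0,0,0]' >/dev/null; python3 -c "
from h import *
tq('T')"
python3 -m handwheel '[0,0,0.12,-0.0027,-0.0028,0,0, 0,0,0,0,0,0,0, 0,0,0,0,0,0,0]' >/dev/null; python3 -c "
from h import *
tq('T')"
```

```text
T t 20.7 x,y rel axis 24.9 -22.6 z 83.2 yawx(out) -11.6 F out,cw,z -0.3 -0.3 -0.5 Mz -0.02 tau/38mm -0.2
T t 20.95 x,y rel axis 24.6 -23.6 z 82.8 yawx(out) -18.3 F out,cw,z -0.5 -2.6 1.3 Mz 0.01 tau/38mm 2.2
```

```bash
sed -i "s/^    t=s\['moment'\]\(.*\)$/    t=s['moment']\1/; s/'tau\/38mm',round(t\/.038,1))/'tau\/38mm',round(t\/.038,1));return t\/.038/" h.py
cat > chk.py <<'E'
import sys
from h import *
sys.exit(tq(sys.argv[1])>float(sys.argv[2]))
E
python3 -m handwheel '[0,0,0.12,-0.0027,-0.0028,0,0, 0,0,0,0,0,0,0, 0,0,0,0,0,0,0]' >/dev/null; python3 chk.py T 5 && python3 -m handwheel '[0,0,0.12,-0.0027,-0.0028,0,0, 0,0,0,0,0,0,0, 0,0,0,0,0,0,0]' >/dev/null; python3 chk.py T 5
python3 -m handwheel '[0,0,0,0,0.010,0,0, 0,0,0,0,0,-0.033,0, 0,0,0,0,0,-0.033,0, 0,0,0,0,0,0,0]' >/dev/null
python3 - <<'E'
from h import *
tq('T');fix(170);go('B',183,25,-34,148)
E
```

```text
T t 21.2 x,y rel axis 24.5 -23.9 z 82.3 yawx(out) -25.1 F out,cw,z -0.0 -2.6 1.4 Mz 0.01 tau/38mm 1.9
T t 21.2 x,y rel axis 24.5 -23.9 z 82.3 yawx(out) -25.1 F out,cw,z -0.0 -2.6 1.4 Mz 0.01 tau/38mm 1.9
T t 21.53 x,y rel axis 28.0 -34.7 z 154.9 yawx(out) -25.2 F out,cw,z 1.6 -0.2 0.5 Mz 0.05 tau/38mm 0.2
rotvec tool [ 0.0005  0.0122 -0.2647]
shift tool mm [ 207.2 -104.4    4.3] j6 -1.32False
False
```

```bash
sed -i 's/sys.exit(\(.*\))$/sys.exit(int(\1))/' chk.py
python3 -m handwheel '[0,0,0,0.0259,-0.013,0,0, 0,0,0,0.0259,-0.013,0,0, 0,0,0,0.0259,-0.013,0,0, 0,0,0,0.0259,-0.013,0,0, 0,0,0,0.0259,-0.013,0,0, 0,0,0,0.0259,-0.013,0,0, 0,0,0,0.0259,-0.013,0,0, 0,0,0,0.0259,-0.013,0,0, 0,0,-0.1,0,0,0,0, 0,0,-0.1,0,0,0,0, 0,0,-0.1,0,0,0,0, 0,0,0,0,0,0,0]' >/dev/null;python3 -m handwheel '[0,0,0,0,0,0,0]' >/dev/null
python3 - <<'E'
from h import *
tq('B');fix(172);go('B',172,24,-32,84)
E
```

```text
B t 22.62 x,y rel axis 22.5 -37.1 z 147.1 yawx(out) 171.8 F out,cw,z -0.3 -0.0 -0.1 Mz -0.03 tau/38mm -0.5
rotvec tool [-0.0006  0.0007 -0.0038]
shift tool mm [ 1.4  5.  63.1] j6 -1.72
```

```bash
python3 -m handwheel '[0,0,0,0.0014,0.005,0.032,0, 0,0,0,0,0,0.032,0, 0,0,0,0,0,0,0, 0,0,0,0,0.0045,0,0, 0,0,0,0,0.0045,0,0, 0,0,0,0,0,0,0, 0,0,0,0,0,0,0]' >/dev/null; python3 chk.py B 5 && python3 -m handwheel '[0,0,0.12,0.0027,0.0028,0,0, 0,0,0,0,0,0,0, 0,0,0,0,0,0,0]' >/dev/null; python3 chk.py B 5 && python3 -m handwheel '[0,0,0.12,0.0027,0.0028,0,0, 0,0,0,0,0,0,0, 0,0,0,0,0,0,0]' >/dev/null; python3 chk.py B 5
python3 -m handwheel '[0,0,0,0,-0.010,0,0, 0,0,0,0,0,-0.033,0, 0,0,0,0,0,-0.033,0, 0,0,0,0,0,0,0, 0,0,0,0,0,0,0]' >/dev/null
python3 - <<'E'
from h import *
fix(94);go('L',94,36,-29,148)
E
```

```text
B t 23.2 x,y rel axis 22.4 -22.9 z 84.8 yawx(out) 171.9 F out,cw,z 0.2 -0.8 -0.1 Mz 0.03 tau/38mm 1.1
B t 23.45 x,y rel axis 22.3 -23.4 z 84.5 yawx(out) 165.1 F out,cw,z -2.0 -2.3 0.5 Mz 0.0 tau/38mm 2.6
B t 23.7 x,y rel axis 23.0 -23.5 z 83.9 yawx(out) 158.3 F out,cw,z -1.9 -2.5 1.7 Mz -0.05 tau/38mm 1.4
rotvec tool [0.0037 0.0032 1.1204]
shift tool mm [-59.2 149.3   3.7] j6 -1.46
```

```bash
python3 -m handwheel '[0,0,0,-0.0099,0.0249,0,0, 0,0,0,-0.0099,0.0249,0,0, 0,0,0,-0.0099,0.0249,0,0, 0,0,0,-0.0099,0.0249,0,0, 0,0,0,-0.0099,0.0249,0,0, 0,0,0,-0.0099,0.0249,0,0, 0,0,0.112,0,0,0,0, 0,0,0.112,0,0,0,0, 0,0,0.112,0,0,0,0, 0,0,0.112,0,0,0,0, 0,0,0.112,0,0,0,0]' >/dev/null;python3 -m handwheel '[0,0,0.112,0,0,0,0, 0,0,0.112,0,0,0,0, 0,0,0.112,0,0,0,0, 0,0,0.112,0,0,0,0, 0,0,0.112,0,0,0,0, 0,0,0,0,0,0,0, 0,0,0,0,0,0,0]' >/dev/null
python3 - <<'E'
from h import *
tq('L');fix(94);go('L',94,37,-29,84)
E
```

```text
L t 25.62 x,y rel axis 36.5 -31.2 z 147.4 yawx(out) 94.1 F out,cw,z 0.9 -0.2 -0.2 Mz 0.0 tau/38mm -0.4
rotvec tool [-0.0028 -0.0005  0.0026]
shift tool mm [ 0.5  2.5 63.4] j6 -0.09
```

```bash
python3 -m handwheel '[0,0,0,0,0.0025,0.0325,0, 0,0,0,0,0,0.0325,0, 0,0,0,0,0,0,0, 0,0,0,0,0.0045,0,0, 0,0,0,0,0.0045,0,0, 0,0,0,0,0,0,0, 0,0,0,0,0,0,0]' >/dev/null; python3 chk.py L 5 && python3 -m handwheel '[0,0,0.12,0.0021,0.0046,0,0, 0,0,0,0,0,0,0, 0,0,0,0,0,0,0]' >/dev/null; python3 chk.py L 5 && python3 -m handwheel '[0,0,0.12,0.0021,0.0046,0,0, 0,0,0,0,0,0,0, 0,0,0,0,0,0,0]' >/dev/null; python3 chk.py L 5
python3 -m handwheel '[0,0,0,0,-0.010,0,0, 0,0,0,0,0,-0.033,0, 0,0,0,0,0,-0.033,0, 0,0,0,0,0,0,0, 0,0,0,0,0,0,0]' >/dev/null
python3 - <<'E'
from h import *
fix(94);go('R',-86,37,-29,148)
E
```

```text
L t 26.2 x,y rel axis 36.3 -17.1 z 85.7 yawx(out) 94.0 F out,cw,z 0.1 -0.0 0.3 Mz 0.01 tau/38mm 0.2
L t 26.45 x,y rel axis 36.6 -17.4 z 85.3 yawx(out) 87.2 F out,cw,z -0.2 -1.3 0.8 Mz -0.02 tau/38mm 0.9
L t 26.7 x,y rel axis 36.8 -17.7 z 84.6 yawx(out) 80.4 F out,cw,z 0.0 -0.9 0.2 Mz -0.01 tau/38mm 0.5
rotvec tool [ 0.0074 -0.0004 -0.2391]
shift tool mm [-240.6   44.     5.3] j6 0.16
```

```bash
python3 -m handwheel '[0,0,0,-0.030,0.0055,0,0, 0,0,0,-0.030,0.0055,0,0, 0,0,0,-0.030,0.0055,0,0, 0,0,0,-0.030,0.0055,0,0, 0,0,0,-0.030,0.0055,0,0, 0,0,0,-0.030,0.0055,0,0, 0,0,0,-0.030,0.0055,0,0, 0,0,0,-0.030,0.0055,0,0, 0,0,-0.12,0,0,0,0, 0,0,-0.12,0,0,0,0, 0,0,0,0,0,0,0, 0,0,0,0,0,0,0]' >/dev/null
python3 - <<'E'
from h import *
tq('R');fix(94);go('R',-86,37,-29,84)
E
```

```text
R t 28.12 x,y rel axis 35.9 -25.6 z 148.6 yawx(out) -86.2 F out,cw,z -0.2 0.5 -0.1 Mz -0.04 tau/38mm -1.5
rotvec tool [-0.0014 -0.0009 -0.004 ]
shift tool mm [-1.1  3.6 64.6] j6 -0.47
```

```bash
python3 -m handwheel '[0,0,0,-0.001,0.0036,0.0325,0, 0,0,0,0,0,0.0325,0, 0,0,0,0,0,0,0, 0,0,0,0,-0.0045,0,0, 0,0,0,0,-0.0055,0,0, 0,0,0,0,0,0,0, 0,0,0,0,0,0,0]' >/dev/null; python3 chk.py R 5 && python3 -m handwheel '[0,0,0.12,-0.0021,-0.0046,0,0, 0,0,0,0,0,0,0, 0,0,0,0,0,0,0]' >/dev/null; python3 chk.py R 5 && python3 -m handwheel '[0,0,0.12,-0.0021,-0.0046,0,0, 0,0,0,0,0,0,0, 0,0,0,0,0,0,0]' >/dev/null; python3 chk.py R 5 && python3 -m handwheel '[0,0,0,0,0,0,0, 0,0,0,0,0,0,0]' >/dev/null; python3 chk.py R 5
```

```text
R t 28.7 x,y rel axis 37.9 -21.2 z 87.4 yawx(out) -86.1 F out,cw,z -0.2 -0.3 0.0 Mz -0.02 tau/38mm -0.0
R t 28.95 x,y rel axis 37.8 -21.3 z 86.9 yawx(out) -92.8 F out,cw,z 0.4 -1.5 1.7 Mz 0.04 tau/38mm 2.3
R t 29.2 x,y rel axis 37.7 -21.1 z 86.1 yawx(out) -99.6 F out,cw,z 0.6 -1.8 1.7 Mz 0.07 tau/38mm 3.4
R t 29.37 x,y rel axis 37.4 -20.8 z 85.6 yawx(out) -99.7 F out,cw,z 0.5 -1.7 2.5 Mz 0.04 tau/38mm 2.6
```

```bash
python3 -m handwheel '[0,0,0.12,-0.0021,-0.0046,0.001,0, 0,0,0,0,0,0,0, 0,0,0,0,0,0,0]' >/dev/null; python3 chk.py R 5.5 && python3 -m handwheel '[0,0,0.12,-0.0021,-0.0046,0.001,0, 0,0,0,0,0,0,0, 0,0,0,0,0,0,0]' >/dev/null; python3 chk.py R 5.5 && python3 -m handwheel '[0,0,0.12,-0.0021,-0.0046,0.001,0, 0,0,0,0,0,0,0, 0,0,0,0,0,0,0]' >/dev/null; python3 chk.py R 5.5 && python3 -m handwheel '[0,0,0.12,-0.0021,-0.0046,0,0, 0,0,0,0,0,0,0, 0,0,0,0,0,0,0]' >/dev/null; python3 chk.py R 5.5
```

```text
R t 29.62 x,y rel axis 37.2 -20.3 z 84.1 yawx(out) -106.5 F out,cw,z -0.4 -2.7 1.4 Mz 0.0 tau/38mm 2.8
R t 29.87 x,y rel axis 37.2 -19.9 z 82.8 yawx(out) -113.3 F out,cw,z -0.6 -1.4 1.4 Mz 0.07 tau/38mm 3.5
R t 30.12 x,y rel axis 37.2 -19.8 z 81.9 yawx(out) -120.1 F out,cw,z 0.2 -3.1 1.8 Mz 0.06 tau/38mm 4.4
R t 30.37 x,y rel axis 37.3 -19.4 z 81.5 yawx(out) -127.0 F out,cw,z 2.0 -2.2 0.2 Mz 0.03 tau/38mm 1.9
```

```bash
python3 -m handwheel '[0,0,0,0,0.010,0,0, 0,0,0,0,0,-0.033,0, 0,0,0,0,0,-0.033,0, 0,0,0,0,0,0,0, 0,0,0,0,0,0,0]' >/dev/null
python3 - <<'E'
from h import *
fix(78);go('L',78,37,-29,148)
E
```

```text
rotvec tool [ 4.300e-03 -3.000e-04 -4.394e-01]
shift tool mm [ 221.2 -137.3    2.2] j6 0.2
```

```bash
python3 -m handwheel '[0,0,0,0.0277,-0.0172,0,0, 0,0,0,0.0277,-0.0172,0,0, 0,0,0,0.0277,-0.0172,0,0, 0,0,0,0.0277,-0.0172,0,0, 0,0,0,0.0277,-0.0172,0,0, 0,0,0,0.0277,-0.0172,0,0, 0,0,0,0.0277,-0.0172,0,0, 0,0,0,0.0277,-0.0172,0,0, 0,0,-0.11,0,0,0,0, 0,0,-0.11,0,0,0,0, 0,0,-0.11,0,0,0,0, 0,0,-0.11,0,0,0,0]' >/dev/null; python3 -m handwheel '[0,0,0,0,0,0,0, 0,0,0,0,0,0,0]' >/dev/null
python3 - <<'E'
from h import *
tq('L');fix(78);go('L',78,37,-29,84)
E
```

```text
L t 31.95 x,y rel axis 37.7 -31.7 z 146.3 yawx(out) 77.8 F out,cw,z 0.2 0.5 -0.4 Mz -0.0 tau/38mm -0.7
rotvec tool [-0.003   0.0006 -0.0038]
shift tool mm [-0.7  2.7 62.3] j6 0.21
```

```bash
python3 -m handwheel '[0,0,0,0,0.0025,0.0315,0, 0,0,0,0,0,0.0315,0, 0,0,0,0,0,0,0, 0,0,0,0,0.004,0,0, 0,0,0,0,0.004,0,0, 0,0,0,0,0,0,0]' >/dev/null; python3 chk.py L 5.5 && python3 -m handwheel '[0,0,0.12,0.0021,0.0046,0,0, 0,0,0,0,0,0,0, 0,0,0,0,0,0,0]' >/dev/null; python3 chk.py L 5.5 && python3 -m handwheel '[0,0,0.12,0.0021,0.0046,0,0, 0,0,0,0,0,0,0, 0,0,0,0,0,0,0]' >/dev/null; python3 chk.py L 5.5 && python3 -m handwheel '[0,0,0.12,0.0021,0.0046,0.001,0, 0,0,0,0,0,0,0, 0,0,0,0,0,0,0]' >/dev/null; python3 chk.py L 5.5 && python3 -m handwheel '[0,0,0.12,0.0021,0.0046,0,0, 0,0,0,0,0,0,0, 0,0,0,0,0,0,0]' >/dev/null; python3 chk.py L 5.5
```

```text
L t 32.45 x,y rel axis 38.0 -18.3 z 86.8 yawx(out) 77.8 F out,cw,z -0.3 -0.4 0.2 Mz 0.02 tau/38mm 1.1
L t 32.7 x,y rel axis 38.1 -18.9 z 86.5 yawx(out) 71.2 F out,cw,z -0.0 -0.8 0.1 Mz 0.02 tau/38mm 1.5
L t 32.95 x,y rel axis 38.1 -19.1 z 86.0 yawx(out) 64.4 F out,cw,z -0.6 -0.5 2.2 Mz -0.03 tau/38mm -0.1
L t 33.2 x,y rel axis 38.3 -19.2 z 84.8 yawx(out) 57.5 F out,cw,z -0.2 -1.3 2.2 Mz 0.0 tau/38mm 1.5
L t 33.45 x,y rel axis 38.1 -19.7 z 84.3 yawx(out) 50.7 F out,cw,z 0.5 -1.1 1.8 Mz 0.02 tau/38mm 1.4
```

```bash
python3 -m handwheel '[0,0,0,0,-0.010,0,0, 0,0,0,0,0,-0.033,0, 0,0,0,0,0,-0.033,0, 0,0,-0.122,0,0,0,0, 0,0,-0.122,0,0,0,0, 0,0,-0.122,0,0,0,0, 0,0,-0.122,0,0,0,0, 0,0,-0.122,0,0,0,0, 0,0,-0.122,0,0,0,0, 0,0,-0.122,0,0,0,0, 0,0,-0.122,0,0,0,0, 0,0,-0.122,0,0,0,0]' >/dev/null; python3 -m handwheel '[0,0,-0.122,0,0,0,0, 0,0,-0.122,0,0,0,0, 0,0,-0.122,0,0,0,0, 0,0,-0.122,0,0,0,0, 0,0,-0.122,0,0,0,0, 0,0,-0.122,0,0,0,0, 0,0,0,0,0,0,0]' >/dev/null;python3 - <<'E'
from h import *
fix(155);go('T',-25,24.5,-33,148)
E
```

```text
rotvec tool [-0.0002  0.0004  0.0098]
shift tool mm [-144.3  -85.2    1.7] j6 -1.14
```

```bash
python3 -m handwheel '[0,0,0.01,-0.024,-0.0142,0,0, 0,0,0,-0.024,-0.0142,0,0, 0,0,0,-0.024,-0.0142,0,0, 0,0,0,-0.024,-0.0142,0,0, 0,0,0,-0.024,-0.0142,0,0, 0,0,0,-0.024,-0.0142,0,0, 0,0,0,0,0,0,0, 0,0,0,0,0,0,0]' >/dev/null
python3 - <<'E'
from h import *
tq('T');go('T',-25,24.5,-31,83)
E
```

```text
T t 35.7 x,y rel axis 23.9 -30.3 z 149.5 yawx(out) -25.5 F out,cw,z -0.1 -1.1 -0.6 Mz 0.06 tau/38mm 2.3
shift tool mm [-0.4  0.9 66.5] j6 -1.32
```

```bash
python3 -m handwheel '[0,0,0,0,0,0.033,0, 0,0,0,0,0,0.033,0, 0,0,0,0,0,0,0, 0,0,0,0,-0.003,0,0, 0,0,0,0,-0.003,0,0, 0,0,0,0,0,0,0]' >/dev/null; python3 chk.py T 5.5 && python3 -m handwheel '[0,0,0.12,-0.0027,-0.0028,0,0, 0,0,0,0,0,0,0, 0,0,0,0,0,0,0]' >/dev/null; python3 chk.py T 5.5 && python3 -m handwheel '[0,0,0.12,-0.0027,-0.0028,0,0, 0,0,0,0,0,0,0, 0,0,0,0,0,0,0]' >/dev/null; python3 chk.py T 5.5 && python3 -m handwheel '[0,0,0.12,-0.0027,-0.0028,0.001,0, 0,0,0,0,0,0,0, 0,0,0,0,0,0,0]' >/dev/null; python3 chk.py T 5.5 && python3 -m handwheel '[0,0,0.12,-0.0027,-0.0028,0.001,0, 0,0,0,0,0,0,0, 0,0,0,0,0,0,0]' >/dev/null; python3 chk.py T 5.5 && python3 -m handwheel '[0,0,0.12,-0.0027,-0.0028,0.001,0, 0,0,0,0,0,0,0, 0,0,0,0,0,0,0]' >/dev/null; python3 chk.py T 5.5
```

```text
T t 36.2 x,y rel axis 24.7 -25.4 z 86.7 yawx(out) -25.3 F out,cw,z 0.6 0.2 -0.0 Mz -0.0 tau/38mm -0.6
T t 36.45 x,y rel axis 24.6 -26.1 z 86.5 yawx(out) -32.1 F out,cw,z -0.2 -1.2 1.4 Mz 0.06 tau/38mm 2.5
T t 36.7 x,y rel axis 24.2 -26.3 z 85.8 yawx(out) -38.9 F out,cw,z 0.7 -1.9 3.1 Mz 0.03 tau/38mm 1.6
T t 36.95 x,y rel axis 23.6 -26.1 z 84.0 yawx(out) -45.7 F out,cw,z 0.6 -0.8 2.8 Mz 0.03 tau/38mm 0.9
T t 37.2 x,y rel axis 22.7 -25.8 z 82.0 yawx(out) -52.5 F out,cw,z -0.4 -2.8 1.3 Mz 0.04 tau/38mm 2.9
T t 37.45 x,y rel axis 22.5 -26.0 z 81.2 yawx(out) -59.4 F out,cw,z 0.1 -2.7 2.2 Mz -0.01 tau/38mm 1.2
```

```bash
python3 -m handwheel '[0,0,0.12,-0.0027,-0.0028,0,0, 0,0,0,0,0,0,0, 0,0,0,0,0,0,0]' >/dev/null; python3 chk.py T 5.5 && python3 -m handwheel '[0,0,0.12,-0.0027,-0.0028,0,0, 0,0,0,0,0,0,0, 0,0,0,0,0,0,0]' >/dev/null; python3 chk.py T 5.5
python3 -m handwheel '[0,0,0,0,0.010,0,0, 0,0,0,0,0,-0.033,0, 0,0,0,0,0,-0.033,0, 0,0,0,0,0,0,0]' >/dev/null
python3 - <<'E'
from h import *
fix(157);go('B',157,23.5,-32,148)
E
```

```text
T t 37.7 x,y rel axis 22.2 -26.6 z 81.1 yawx(out) -66.3 F out,cw,z -0.1 -4.1 0.2 Mz 0.03 tau/38mm 3.3
T t 37.95 x,y rel axis 21.8 -27.6 z 81.1 yawx(out) -73.2 F out,cw,z -0.3 -8.1 -1.3 Mz 0.01 tau/38mm 5.2
rotvec tool [ 0.004   0.0078 -0.8771]
shift tool mm [ 109.3 -224.7    3.6] j6 -0.52
```

```bash
python3 -m handwheel '[0,0,0,0.0137,-0.0281,0,0, 0,0,0,0.0137,-0.0281,0,0, 0,0,0,0.0137,-0.0281,0,0, 0,0,0,0.0137,-0.0281,0,0, 0,0,0,0.0137,-0.0281,0,0, 0,0,0,0.0137,-0.0281,0,0, 0,0,0,0.0137,-0.0281,0,0, 0,0,0,0.0137,-0.0281,0,0, 0,0,-0.11,0,0,0,0, 0,0,-0.11,0,0,0,0, 0,0,-0.11,0,0,0,0]' >/dev/null; python3 -m handwheel '[0,0,-0.11,0,0,0,0, 0,0,-0.11,0,0,0,0, 0,0,-0.11,0,0,0,0, 0,0,-0.11,0,0,0,0, 0,0,-0.11,0,0,0,0, 0,0,0,0,0,0,0, 0,0,0,0,0,0,0]' >/dev/null;python3 - <<'E'
from h import *
tq('B');fix(157);go('B',157,23.5,-32,82)
E
```

```text
B t 39.78 x,y rel axis 28.2 -31.6 z 146.4 yawx(out) 156.9 F out,cw,z 0.1 -0.2 0.2 Mz -0.03 tau/38mm -0.8
rotvec tool [-0.0008 -0.0016 -0.0019]
shift tool mm [-4.9 -0.4 64.3] j6 -1.43
```

```bash
python3 -m handwheel '[0,0,0,-0.0045,0,0.032,0, 0,0,0,0,0,0.033,0, 0,0,0,0,0,0,0, 0,0,0,0,0.0035,0,0, 0,0,0,0,0.0035,0,0, 0,0,0,0,0,0,0]' >/dev/null; python3 chk.py B 5.5 && python3 -m handwheel '[0,0,0.12,0.0027,0.0028,0,0, 0,0,0,0,0,0,0, 0,0,0,0,0,0,0]' >/dev/null; python3 chk.py B 5.5 && python3 -m handwheel '[0,0,0.12,0.0027,0.0028,0,0, 0,0,0,0,0,0,0, 0,0,0,0,0,0,0]' >/dev/null; python3 chk.py B 5.5 && python3 -m handwheel '[0,0,0.12,0.0027,0.0028,0.001,0, 0,0,0,0,0,0,0, 0,0,0,0,0,0,0]' >/dev/null; python3 chk.py B 5.5 && python3 -m handwheel '[0,0,0.12,0.0027,0.0028,0,0, 0,0,0,0,0,0,0, 0,0,0,0,0,0,0]' >/dev/null; python3 chk.py B 5.5 && python3 -m handwheel '[0,0,0.12,0.0027,0.0028,0,0, 0,0,0,0,0,0,0, 0,0,0,0,0,0,0]' >/dev/null; python3 chk.py B 5.5 && python3 -m handwheel '[0,0,0.12,0.0027,0.0028,0,0, 0,0,0,0,0,0,0, 0,0,0,0,0,0,0]' >/dev/null; python3 chk.py B 5.5
```

```text
B t 40.28 x,y rel axis 21.9 -23.9 z 83.6 yawx(out) 157.0 F out,cw,z 0.1 -1.0 0.0 Mz 0.03 tau/38mm 1.3
B t 40.53 x,y rel axis 21.8 -24.0 z 83.5 yawx(out) 150.2 F out,cw,z -0.5 -2.8 -0.3 Mz 0.05 tau/38mm 3.2
B t 40.78 x,y rel axis 21.9 -24.1 z 83.0 yawx(out) 143.5 F out,cw,z -1.8 -2.0 0.6 Mz -0.04 tau/38mm 1.3
B t 41.03 x,y rel axis 22.4 -24.2 z 81.5 yawx(out) 136.6 F out,cw,z -0.8 -1.8 0.5 Mz -0.03 tau/38mm 0.9
B t 41.28 x,y rel axis 22.4 -24.5 z 81.2 yawx(out) 129.7 F out,cw,z -2.8 -2.1 1.2 Mz -0.0 tau/38mm 2.9
B t 41.53 x,y rel axis 22.5 -24.8 z 80.9 yawx(out) 122.8 F out,cw,z -3.2 -2.3 0.6 Mz -0.03 tau/38mm 2.6
B t 41.78 x,y rel axis 22.2 -25.5 z 80.7 yawx(out) 115.9 F out,cw,z -4.8 -4.3 -0.5 Mz -0.05 tau/38mm 4.5
```

```bash
python3 -m handwheel '[0,0,0,0,-0.010,0,0, 0,0,0,0,0,-0.033,0, 0,0,0,0,0,-0.033,0, 0,0,0.114,0,0,0,0, 0,0,0.114,0,0,0,0, 0,0,0.114,0,0,0,0, 0,0,0.114,0,0,0,0, 0,0,0.114,0,0,0,0, 0,0,0.114,0,0,0,0, 0,0,0.114,0,0,0,0, 0,0,0.114,0,0,0,0, 0,0,0.114,0,0,0,0]' >/dev/null; python3 -m handwheel '[0,0,0.114,0,0,0,0, 0,0,0,0,0,0,0]' >/dev/null;python3 - <<'E'
from h import *
fix(50.5);go('L',50.5,38,-29,146)
E
```

```text
rotvec tool [-0.001  -0.0012 -0.0029]
shift tool mm [175.6  51.8   0.8] j6 0.47
```

```bash
python3 -m handwheel '[0,0,0,0.0293,0.0086,0,0, 0,0,0,0.0293,0.0086,0,0, 0,0,0,0.0293,0.0086,0,0, 0,0,0,0.0293,0.0086,0,0, 0,0,0,0.0293,0.0086,0,0, 0,0,0,0.0293,0.0086,0,0, 0,0,0,0,0,0,0, 0,0,0,0,0,0,0]' >/dev/null;python3 - <<'E'
from h import *
tq('L');go('L',50.5,38,-29,82)
E
```

```text
L t 43.62 x,y rel axis 39.4 -28.7 z 146.5 yawx(out) 50.7 F out,cw,z -1.2 0.5 -0.7 Mz 0.03 tau/38mm 1.3
shift tool mm [-1.3 -0.1 64.5] j6 0.69
```

```bash
python3 -m handwheel '[0,0,0,-0.001,0,0.032,0, 0,0,0,0,0,0.033,0, 0,0,0,0,0,0,0, 0,0,0,0,0.0045,0,0, 0,0,0,0,0.0045,0,0, 0,0,0,0,0,0,0]' >/dev/null; python3 chk.py L 5.5 && python3 -m handwheel '[0,0,0.12,0.0021,0.0046,0,0, 0,0,0,0,0,0,0, 0,0,0,0,0,0,0]' >/dev/null; python3 chk.py L 5.5 && python3 -m handwheel '[0,0,0.12,0.0021,0.0046,0,0, 0,0,0,0,0,0,0, 0,0,0,0,0,0,0]' >/dev/null; python3 chk.py L 5.5 && python3 -m handwheel '[0,0,0.06,0.0011,0.0023,0.001,0, 0,0,0,0,0,0,0, 0,0,0,0,0,0,0]' >/dev/null; python3 chk.py L 5.5 && python3 -m handwheel '[0,0,0.06,0.0011,0.0023,0,0, 0,0,0,0,0,0,0, 0,0,0,0,0,0,0]' >/dev/null; python3 chk.py L 5.5
```

```text
L t 44.12 x,y rel axis 37.4 -18.0 z 84.2 yawx(out) 50.4 F out,cw,z -0.6 -0.9 0.1 Mz 0.03 tau/38mm 1.8
L t 44.37 x,y rel axis 37.8 -18.5 z 83.9 yawx(out) 43.7 F out,cw,z -0.7 -0.6 2.0 Mz -0.02 tau/38mm 0.5
L t 44.62 x,y rel axis 37.8 -19.0 z 83.4 yawx(out) 36.8 F out,cw,z -0.4 -2.9 2.8 Mz -0.01 tau/38mm 2.8
L t 44.87 x,y rel axis 38.0 -19.5 z 82.8 yawx(out) 33.4 F out,cw,z -2.0 -5.1 7.9 Mz 0.02 tau/38mm 6.6
L t 44.87 x,y rel axis 38.0 -19.5 z 82.8 yawx(out) 33.4 F out,cw,z -2.0 -5.1 7.9 Mz 0.02 tau/38mm 6.6
```

```bash
python3 -m handwheel '[0,0,0.06,0.0011,0.0023,-0.001,0, 0,0,0,0,0,0,0, 0,0,0,0,0,0,0]' >/dev/null; python3 chk.py L 10.5 && python3 -m handwheel '[0,0,0.06,0.0011,0.0023,0,0, 0,0,0,0,0,0,0, 0,0,0,0,0,0,0]' >/dev/null; python3 chk.py L 10.5 && python3 -m handwheel '[0,0,0.05,0.0009,0.0019,0,0, 0,0,0,0,0,0,0, 0,0,0,0,0,0,0]' >/dev/null; python3 chk.py L 10.5 && python3 -m handwheel '[0,0,0.05,0.0009,0.0019,0,0, 0,0,0,0,0,0,0, 0,0,0,0,0,0,0]' >/dev/null; python3 chk.py L 10.5
```

```text
L t 45.12 x,y rel axis 37.6 -20.8 z 83.0 yawx(out) 29.9 F out,cw,z -1.2 -8.0 5.5 Mz -0.01 tau/38mm 8.3
L t 45.37 x,y rel axis 37.6 -20.8 z 82.9 yawx(out) 26.5 F out,cw,z -1.2 -5.4 3.7 Mz 0.0 tau/38mm 6.2
L t 45.62 x,y rel axis 37.5 -21.5 z 82.8 yawx(out) 23.6 F out,cw,z -1.4 -9.2 4.0 Mz 0.02 tau/38mm 10.4
L t 45.87 x,y rel axis 37.4 -21.7 z 82.7 yawx(out) 20.8 F out,cw,z -0.6 -8.7 5.1 Mz 0.01 tau/38mm 9.2
```

```bash
python3 -m handwheel '[0,0,0.05,0.0009,0.0019,0,0, 0,0,0,0,0,0,0, 0,0,0,0,0,0,0]' >/dev/null; python3 chk.py L 11.5 && python3 -m handwheel '[0,0,0.04,0.0007,0.0016,0,0, 0,0,0,0,0,0,0, 0,0,0,0,0,0,0]' >/dev/null; python3 chk.py L 11.5 && python3 -m handwheel '[0,0,0.03,0.0006,0.0012,0,0, 0,0,0,0,0,0,0]' >/dev/null; python3 chk.py L 11.5
```

```text
L t 46.12 x,y rel axis 37.1 -22.8 z 82.7 yawx(out) 17.9 F out,cw,z -1.9 -12.9 5.6 Mz 0.04 tau/38mm 14.8
L t 46.12 x,y rel axis 37.1 -22.8 z 82.7 yawx(out) 17.9 F out,cw,z -1.9 -12.9 5.6 Mz 0.04 tau/38mm 14.8
L t 46.12 x,y rel axis 37.1 -22.8 z 82.7 yawx(out) 17.9 F out,cw,z -1.9 -12.9 5.6 Mz 0.04 tau/38mm 14.8
```

```bash
python3 -m handwheel '[0,0,0,0,-0.010,0,0, 0,0,0,0,0,-0.033,0, 0,0,0,0,0,-0.033,0, 0,0,-0.122,0,0,0,0, 0,0,-0.122,0,0,0,0, 0,0,-0.122,0,0,0,0, 0,0,-0.122,0,0,0,0, 0,0,-0.122,0,0,0,0, 0,0,0,0,0,0,0]' >/dev/null;python3 - <<'E'
from h import *
fix(53);go('R',-127,38,-29,146)
E
```

```text
rotvec tool [ 0.0026 -0.001  -0.0001]
shift tool mm [-249.1   93.7    2.6] j6 0.64
```

```bash
python3 -m handwheel '[0,0,0,-0.0311,0.0117,0,0, 0,0,0,-0.0311,0.0117,0,0, 0,0,0,-0.0311,0.0117,0,0, 0,0,0,-0.0311,0.0117,0,0, 0,0,0,-0.0311,0.0117,0,0, 0,0,0,-0.0311,0.0117,0,0, 0,0,0,-0.0311,0.0117,0,0, 0,0,0,-0.0311,0.0117,0,0, 0,0,0,0,0,0,0, 0,0,0,0,0,0,0]' >/dev/null;python3 - <<'E'
from h import *
tq('R');go('R',-127,38,-29,82)
E
```

```text
R t 47.7 x,y rel axis 39.8 -28.1 z 148.3 yawx(out) -127.6 F out,cw,z -0.8 -0.1 -0.2 Mz 0.02 tau/38mm 1.1
shift tool mm [ 2.1  1.1 66.3] j6 0.21
```

```bash
python3 -m handwheel '[0,0,0,0.001,0,0.0335,0, 0,0,0,0,0,0.0335,0, 0,0,0,0,0,0,0, 0,0,0,0,-0.0045,0,0, 0,0,0,0,-0.004,0,0, 0,0,0,0,0,0,0]' >/dev/null; python3 chk.py R 5.5 && python3 -m handwheel '[0,0,0.12,-0.0021,-0.0046,0,0, 0,0,0,0,0,0,0, 0,0,0,0,0,0,0]' >/dev/null; python3 chk.py R 5.5 && python3 -m handwheel '[0,0,0.12,-0.0021,-0.0046,0,0, 0,0,0,0,0,0,0, 0,0,0,0,0,0,0]' >/dev/null; python3 chk.py R 5.5 && python3 -m handwheel '[0,0,0.06,-0.0011,-0.0023,0,0, 0,0,0,0,0,0,0, 0,0,0,0,0,0,0]' >/dev/null; python3 chk.py R 6.5 && python3 -m handwheel '[0,0,0.06,-0.0011,-0.0023,0,0, 0,0,0,0,0,0,0, 0,0,0,0,0,0,0]' >/dev/null; python3 chk.py R 6.5 && python3 -m handwheel '[0,0,0.06,-0.0011,-0.0023,0,0, 0,0,0,0,0,0,0, 0,0,0,0,0,0,0]' >/dev/null; python3 chk.py R 6.5
```

```text
R t 48.2 x,y rel axis 36.3 -19.2 z 83.2 yawx(out) -127.3 F out,cw,z -0.3 -0.3 0.7 Mz -0.01 tau/38mm 0.1
R t 48.45 x,y rel axis 36.6 -20.0 z 83.5 yawx(out) -134.0 F out,cw,z -1.0 -1.8 1.8 Mz -0.03 tau/38mm 1.4
R t 48.7 x,y rel axis 36.7 -20.1 z 82.9 yawx(out) -140.8 F out,cw,z -1.2 -3.0 5.1 Mz 0.02 tau/38mm 4.0
R t 48.95 x,y rel axis 36.6 -20.8 z 82.8 yawx(out) -144.3 F out,cw,z -2.6 -4.5 5.0 Mz -0.03 tau/38mm 4.9
R t 49.2 x,y rel axis 36.5 -21.1 z 82.8 yawx(out) -147.8 F out,cw,z -1.8 -6.0 2.8 Mz -0.0 tau/38mm 6.8
R t 49.2 x,y rel axis 36.5 -21.1 z 82.8 yawx(out) -147.8 F out,cw,z -1.8 -6.0 2.8 Mz -0.0 tau/38mm 6.8
```

```bash
python3 -m handwheel '[0,0,0.06,-0.0011,-0.0023,0,0, 0,0,0,0,0,0,0, 0,0,0,0,0,0,0]' >/dev/null; python3 chk.py R 10 && python3 -m handwheel '[0,0,0.06,-0.0011,-0.0023,0,0, 0,0,0,0,0,0,0, 0,0,0,0,0,0,0]' >/dev/null; python3 chk.py R 10 && python3 -m handwheel '[0,0,0.05,-0.0009,-0.0019,0,0, 0,0,0,0,0,0,0, 0,0,0,0,0,0,0]' >/dev/null; python3 chk.py R 11 && python3 -m handwheel '[0,0,0.05,-0.0009,-0.0019,0,0, 0,0,0,0,0,0,0, 0,0,0,0,0,0,0]' >/dev/null; python3 chk.py R 11
```

```text
R t 49.45 x,y rel axis 36.3 -21.6 z 82.8 yawx(out) -151.2 F out,cw,z -1.9 -7.6 1.5 Mz -0.03 tau/38mm 7.6
R t 49.7 x,y rel axis 36.2 -22.2 z 82.8 yawx(out) -154.6 F out,cw,z -3.0 -10.4 -0.2 Mz -0.02 tau/38mm 11.1
R t 49.7 x,y rel axis 36.2 -22.2 z 82.8 yawx(out) -154.6 F out,cw,z -3.0 -10.4 -0.2 Mz -0.02 tau/38mm 11.1
R t 49.7 x,y rel axis 36.2 -22.2 z 82.8 yawx(out) -154.6 F out,cw,z -3.0 -10.4 -0.2 Mz -0.02 tau/38mm 11.1
```

```bash
python3 -m handwheel '[0,0,0.05,-0.0009,-0.0019,0,0, 0,0,0,0,0,0,0, 0,0,0,0,0,0,0]' >/dev/null; python3 chk.py R 11
python3 -m handwheel '[0,0,0,0,0.010,0,0, 0,0,0,0,0,-0.033,0, 0,0,0,0,0,-0.033,0, 0,0,-0.1215,0,0,0,0, 0,0,-0.1215,0,0,0,0, 0,0,-0.1215,0,0,0,0, 0,0,-0.1215,0,0,0,0, 0,0,-0.1215,0,0,0,0, 0,0,-0.1215,0,0,0,0, 0,0,-0.1215,0,0,0,0, 0,0,-0.1215,0,0,0,0, 0,0,-0.1215,0,0,0,0]' >/dev/null; python3 -m handwheel '[0,0,-0.1215,0,0,0,0, 0,0,-0.1215,0,0,0,0, 0,0,-0.1215,0,0,0,0, 0,0,0,0,0,0,0]' >/dev/null;python3 - <<'E'
from h import *
fix(107);go('T',-73,23,-35,146)
E
```

```text
R t 49.95 x,y rel axis 36.0 -22.7 z 82.8 yawx(out) -157.5 F out,cw,z -3.2 -10.3 -0.8 Mz -0.03 tau/38mm 10.8
rotvec tool [-0.0025 -0.0026 -0.0149]
shift tool mm [ 36.6 192.   -0.5] j6 -0.74
```

```bash
python3 -m handwheel '[0,0,-0.015,0.0052,0.0274,0,0, 0,0,0,0.0052,0.0274,0,0, 0,0,0,0.0052,0.0274,0,0, 0,0,0,0.0052,0.0274,0,0, 0,0,0,0.0052,0.0274,0,0, 0,0,0,0.0052,0.0274,0,0, 0,0,0,0.0052,0.0274,0,0, 0,0,0,0,0,0,0, 0,0,0,0,0,0,0]' >/dev/null;python3 - <<'E'
from h import *
tq('T');go('T',-73,23,-35,81)
E
```

```text
T t 52.03 x,y rel axis 21.5 -36.2 z 145.7 yawx(out) -73.3 F out,cw,z -0.2 0.8 0.2 Mz 0.05 tau/38mm 0.9
shift tool mm [-1.5 -0.9 64.7] j6 -0.52
```

```bash
python3 -m handwheel '[0,0,0,-0.001,0,0.0325,0, 0,0,0,0,0,0.032,0, 0,0,0,0,0,0,0, 0,0,0,0,-0.004,0,0, 0,0,0,0,-0.005,0,0, 0,0,0,0,0,0,0]' >/dev/null; python3 chk.py T 6 && python3 -m handwheel '[0,0,0.06,-0.0014,-0.0014,0,0, 0,0,0,0,0,0,0, 0,0,0,0,0,0,0]' >/dev/null; python3 chk.py T 8 && python3 -m handwheel '[0,0,0.06,-0.0014,-0.0014,0,0, 0,0,0,0,0,0,0, 0,0,0,0,0,0,0]' >/dev/null; python3 chk.py T 9 && python3 -m handwheel '[0,0,0.06,-0.0014,-0.0014,0,0, 0,0,0,0,0,0,0, 0,0,0,0,0,0,0]' >/dev/null; python3 chk.py T 9 && python3 -m handwheel '[0,0,0.06,-0.0014,-0.0014,0,0, 0,0,0,0,0,0,0, 0,0,0,0,0,0,0]' >/dev/null; python3 chk.py T 9
```

```text
T t 52.53 x,y rel axis 23.9 -27.9 z 85.1 yawx(out) -73.4 F out,cw,z -0.0 -1.9 0.4 Mz -0.01 tau/38mm 0.8
T t 52.78 x,y rel axis 23.8 -29.0 z 86.0 yawx(out) -76.8 F out,cw,z -3.3 -4.2 -0.5 Mz -0.02 tau/38mm 4.6
T t 53.03 x,y rel axis 23.0 -30.2 z 86.0 yawx(out) -80.2 F out,cw,z -4.3 -7.7 -0.9 Mz -0.03 tau/38mm 7.3
T t 53.28 x,y rel axis 23.0 -29.6 z 87.1 yawx(out) -83.6 F out,cw,z -4.5 -2.3 4.6 Mz 0.05 tau/38mm 6.4
T t 53.53 x,y rel axis 22.5 -30.5 z 87.2 yawx(out) -87.1 F out,cw,z -4.5 -4.1 3.4 Mz 0.05 tau/38mm 7.4
```

```bash
python3 -m handwheel '[0,0,0.05,-0.0012,-0.0013,0.002,0, 0,0,0,0,0,0,0, 0,0,0,0,0,0,0]' >/dev/null; python3 chk.py T 10.5 && python3 -m handwheel '[0,0,0.05,-0.0012,-0.0014,0.002,0, 0,0,0,0,0,0,0, 0,0,0,0,0,0,0]' >/dev/null; python3 chk.py T 10.5 && python3 -m handwheel '[0,0,0.05,-0.0012,-0.0014,0,0, 0,0,0,0,0,0,0, 0,0,0,0,0,0,0]' >/dev/null; python3 chk.py T 10.5
```

```text
T t 53.78 x,y rel axis 21.9 -31.7 z 86.8 yawx(out) -89.9 F out,cw,z -7.3 -4.7 9.3 Mz 0.11 tau/38mm 11.7
T t 53.78 x,y rel axis 21.9 -31.7 z 86.8 yawx(out) -89.9 F out,cw,z -7.3 -4.7 9.3 Mz 0.11 tau/38mm 11.7
T t 53.78 x,y rel axis 21.9 -31.7 z 86.8 yawx(out) -89.9 F out,cw,z -7.3 -4.7 9.3 Mz 0.11 tau/38mm 11.7
```

```bash
python3 -m handwheel '[0,0,0,0,0.012,0,0, 0,0,0,0,0,-0.031,0, 0,0,0,0,0,-0.031,0, 0,0,-0.113,0,0,0,0, 0,0,-0.113,0,0,0,0, 0,0,-0.113,0,0,0,0, 0,0,-0.113,0,0,0,0, 0,0,0,0,0,0,0]' >/dev/null;python3 - <<'E'
from meas import *
fix(116);go('B',116,23,-33,146)
im=viewer.snapshot('wrist');cal=viewer.calibration('wrist');cv2.imwrite('pics/w11.png',im)
for mu,e1,e2,n,c in levers(im,cal,zt=93.5,roi=(0,0,640,480)):
    if abs(mu-C).max()>110: continue
    if np.linalg.norm(e1-C)>np.linalg.norm(e2-C): e1,e2=e2,e1
    d=e2-e1;print('wrist',n,c.round(),mu.round(),np.degrees(np.arctan2(d[1],d[0])).round(1),np.linalg.norm(d).round(1))
E
```

```text
rotvec tool [0.0011 0.0022 0.0022]
shift tool mm [ 179.  -187.5   -1.8] j6 -0.7
wrist 968 [39.  9.] [505. -82.] -163.2 34.8
wrist 1694 [275. 233.] [ 668. -141.] -58.5 60.7
wrist 1903 [ 54. 214.] [ 539. -189.] -146.8 72.5
```

View pics/w11.png

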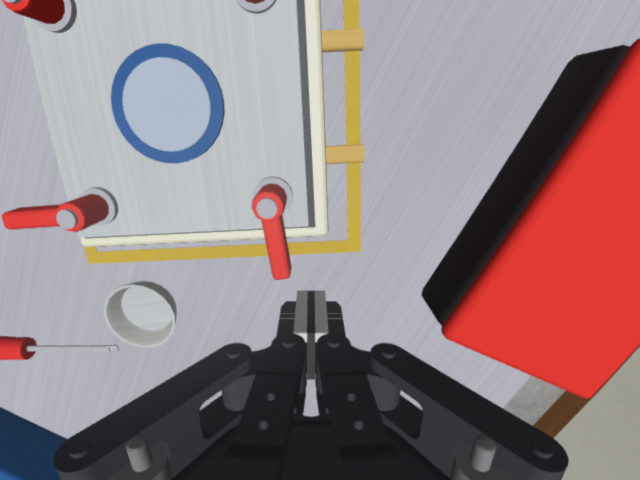

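```bash
python3 - <<'E'
from h import *
cal=viewer.calibration('wrist')
for k,h,t in (('T',(267,207),(280,268)),('R',(70,217),(6,218))):
    a=onplane(cal,*h,96)[:2];b=onplane(cal,*t,94)[:2];d=b-a
    print(k,a.round(1),AX[k].round(1),np.degrees(np.arctan2(d[1],d[0])).round(1),np.linalg.norm(d))
E
python3 -m handwheel '[0,0,0,0.0199,-0.0208,0,0, 0,0,0,0.0199,-0.0208,0,0, 0,0,0,0.0199,-0.0208,0,0, 0,0,0,0.0199,-0.0208,0,0, 0,0,0,0.0199,-0.0208,0,0, 0,0,0,0.0199,-0.0208,0,0, 0,0,0,0.0199,-0.0208,0,0, 0,0,0,0.0199,-0.0208,0,0, 0,0,0,0.0199,-0.0208,0,0, 0,0,0,0,0,0,0, 0,0,0,0,0,0,0]' >/dev/null;python3 - <<'E'
from h import *
tq('B');go('B',116,23,-33,81)
E
```

```text
T [ 657.6 -127.3] [ 657.3 -127.7] -55.3 40.565681654178896
R [ 550.6 -185.2] [ 548.8 -187.8] -153.1 45.5308147880104
B t 55.42 x,y rel axis 24.9 -32.8 z 143.0 yawx(out) 115.8 F out,cw,z 0.6 0.2 0.1 Mz 0.01 tau/38mm -0.4
shift tool mm [-1.9 -0.3 62. ] j6 -0.66
```

```bash
python3 -m handwheel '[0,0,0,-0.0015,0,0.031,0, 0,0,0,0,0,0.032,0, 0,0,0,0,0,0,0, 0,0,0,0,0.004,0,0, 0,0,0,0,0.004,0,0, 0,0,0,0,0,0,0]' >/dev/null; python3 chk.py B 6 && python3 -m handwheel '[0,0,0.06,0.0014,0.0014,0,0, 0,0,0,0,0,0,0, 0,0,0,0,0,0,0]' >/dev/null; python3 chk.py B 8 && python3 -m handwheel '[0,0,0.06,0.0014,0.0014,0,0, 0,0,0,0,0,0,0, 0,0,0,0,0,0,0]' >/dev/null; python3 chk.py B 9 && python3 -m handwheel '[0,0,0.06,0.0014,0.0014,0,0, 0,0,0,0,0,0,0, 0,0,0,0,0,0,0]' >/dev/null; python3 chk.py B 9 && python3 -m handwheel '[0,0,0.06,0.0014,0.0014,0,0, 0,0,0,0,0,0,0, 0,0,0,0,0,0,0]' >/dev/null; python3 chk.py B 9
```

```text
B t 55.92 x,y rel axis 22.9 -25.1 z 79.7 yawx(out) 116.0 F out,cw,z -0.9 -7.9 -3.6 Mz 0.03 tau/38mm 6.1
B t 55.92 x,y rel axis 22.9 -25.1 z 79.7 yawx(out) 116.0 F out,cw,z -0.9 -7.9 -3.6 Mz 0.03 tau/38mm 6.1
B t 56.17 x,y rel axis 22.5 -26.1 z 79.6 yawx(out) 112.6 F out,cw,z -3.1 -9.0 -4.5 Mz -0.01 tau/38mm 7.1
B t 56.42 x,y rel axis 22.3 -26.6 z 79.6 yawx(out) 109.1 F out,cw,z -4.3 -10.6 -3.0 Mz 0.0 tau/38mm 9.3
B t 56.42 x,y rel axis 22.3 -26.6 z 79.6 yawx(out) 109.1 F out,cw,z -4.3 -10.6 -3.0 Mz 0.0 tau/38mm 9.3
```

```bash
python3 -m handwheel '[0,0,0.05,0.0012,0.0013,0,0, 0,0,0,0,0,0,0, 0,0,0,0,0,0,0]' >/dev/null; python3 chk.py B 10.5 && python3 -m handwheel '[0,0,0.05,0.0012,0.0013,0,0, 0,0,0,0,0,0,0, 0,0,0,0,0,0,0]' >/dev/null; python3 chk.py B 10.5 
python3 -m handwheel '[0,0,0,0,-0.010,0,0, 0,0,0,0,0,-0.033,0, 0,0,0,0,0,-0.033,0, 0,0,0,0,0,0,0, 0,0,0,0,0,0,0]' >/dev/null;python3 - <<'E'
from meas import *
cal=viewer.calibration('top');im=viewer.snapshot('top');cv2.imwrite('pics/t5.png',im)
fix(120);go('T',-60,38,-29,146)
for mu,e1,e2,n,c in levers(im,cal,zt=94):
    if np.linalg.norm(e1-C)>np.linalg.norm(e2-C): e1,e2=e2,e1
    d=e2-e1;print('top',n,c.round(),mu.round(),np.degrees(np.arctan2(d[1],d[0])).round(1),np.linalg.norm(d).round(1))
E
```

```text
B t 56.67 x,y rel axis 22.1 -26.8 z 79.5 yawx(out) 106.3 F out,cw,z -5.0 -10.2 -3.4 Mz 0.01 tau/38mm 9.6
B t 56.92 x,y rel axis 21.9 -27.4 z 79.3 yawx(out) 103.4 F out,cw,z -7.2 -12.2 -2.3 Mz -0.08 tau/38mm 10.1
rotvec tool [ 0.0059  0.0035 -0.2905]
shift tool mm [-136.1  222.6    4.3] j6 -0.43
top 133 [377. 153.] [ 666. -145.] -53.9 61.7
top 79 [314. 172.] [625.  -5.] 25.4 33.2
```

```bash
python3 -m handwheel '[0,0,0,-0.0151,0.0247,0,0, 0,0,0,-0.0151,0.0247,0,0, 0,0,0,-0.0151,0.0247,0,0, 0,0,0,-0.0151,0.0247,0,0, 0,0,0,-0.0151,0.0247,0,0, 0,0,0,-0.0151,0.0247,0,0, 0,0,0,-0.0151,0.0247,0,0, 0,0,0,-0.0151,0.0247,0,0, 0,0,0,-0.0151,0.0247,0,0, 0,0,-0.11,0,0,0,0, 0,0,-0.11,0,0,0,0, 0,0,-0.11,0,0,0,0]' >/dev/null;python3 -m handwheel '[0,0,0,0,0,0,0, 0,0,0,0,0,0,0]' >/dev/null;python3 - <<'E'
from h import *
tq('T');go('T',-57,38,-30,81)
E
```

```text
T t 58.55 x,y rel axis 36.6 -25.2 z 144.5 yawx(out) -57.9 F out,cw,z -0.2 0.3 -0.2 Mz 0.01 tau/38mm 0.1
shift tool mm [-1.   5.4 63.5] j6 -0.8
```

```bash
python3 -m handwheel '[0,0,0,-0.001,0.006,0,0, 0,0,0,0,0,0.032,0, 0,0,0,0,0,0.0315,0, 0,0,0,0,0,0,0, 0,0,0,0,-0.005,0,0, 0,0,0,0,-0.005,0,0, 0,0,0,0,0,0,0, 0,0,0,0,0,0,0]' >/dev/null; python3 chk.py T 6 && python3 -m handwheel '[0,0,0,0,-0.002,0,0, 0,0,0,0,0,0,0, 0,0,0,0,0,0,0]' >/dev/null; python3 chk.py T 7 && python3 -m handwheel '[0,0,0.04,-0.0007,-0.0016,0,0, 0,0,0,0,0,0,0, 0,0,0,0,0,0,0]' >/dev/null; python3 chk.py T 8 && python3 -m handwheel '[0,0,0.05,-0.0009,-0.0019,0,0, 0,0,0,0,0,0,0, 0,0,0,0,0,0,0]' >/dev/null; python3 chk.py T 9
```

```text
T t 59.22 x,y rel axis 39.4 -22.1 z 84.8 yawx(out) -57.8 F out,cw,z 0.9 -0.4 -0.7 Mz 0.02 tau/38mm 0.5
T t 59.47 x,y rel axis 38.4 -19.5 z 83.0 yawx(out) -57.7 F out,cw,z -0.5 0.4 0.5 Mz 0.01 tau/38mm 0.1
T t 59.72 x,y rel axis 38.2 -20.6 z 82.9 yawx(out) -60.0 F out,cw,z -0.7 -5.0 1.4 Mz 0.01 tau/38mm 5.7
T t 59.97 x,y rel axis 38.1 -21.7 z 83.0 yawx(out) -62.8 F out,cw,z -1.7 -7.7 0.6 Mz 0.02 tau/38mm 9.3
```

```bash
python3 -m handwheel '[0,0,0.05,-0.0009,-0.0019,0,0, 0,0,0,0,0,0,0, 0,0,0,0,0,0,0]' >/dev/null; python3 chk.py T 11 && python3 -m handwheel '[0,0,0.04,-0.0007,-0.0016,0,0, 0,0,0,0,0,0,0, 0,0,0,0,0,0,0]' >/dev/null; python3 chk.py T 11
```

```text
T t 60.22 x,y rel axis 37.9 -22.2 z 83.0 yawx(out) -65.7 F out,cw,z -1.8 -8.6 -0.4 Mz 0.12 tau/38mm 12.7
T t 60.22 x,y rel axis 37.9 -22.2 z 83.0 yawx(out) -65.7 F out,cw,z -1.8 -8.6 -0.4 Mz 0.12 tau/38mm 12.7
```

```bash
python3 -m handwheel '[0,0,0.04,-0.0007,-0.0016,0,0, 0,0,0,0,0,0,0, 0,0,0,0,0,0,0]' >/dev/null; python3 chk.py T 11
python3 -m handwheel '[0,0,0,0,0.010,0,0, 0,0,0,0,0,-0.035,0, 0,0,0,0,0,-0.035,0, 0,0,0,0,0,-0.035,0, 0,0,0,0,0,0,0, 0,0,0,0,0,0,0, 0,0,0,0,0,0,0]' ; python3 -c "
from h import *
tq('T')
cv2.imwrite('pics/end.png',viewer.snapshot('side'))
print(ticket.close_job())"
```

```text
T t 60.47 x,y rel axis 37.8 -22.7 z 83.0 yawx(out) -68.0 F out,cw,z -1.1 -9.9 -0.5 Mz 0.04 tau/38mm 11.5
time: 61.05
tcp_pos: [698.0, -152.1, 186.8]
orientation: [0.559, 0.829, -0.0, -0.0]
force: [-0.8, 0.5, -0.7]
grip_width: 0.1
finger_force: 0.0
T t 61.05 x,y rel axis 37.9 -28.6 z 186.8 yawx(out) -68.0 F out,cw,z -0.7 0.6 -0.7 Mz -0.01 tau/38mm -0.4
the job is handed in; nothing more can be done
None
```

I tightened all four screws crosswise over several rounds and handed the job in at 61 s; no verdict was shown. The last pushes read about 10 to 15 N at the arm, with two or three screws just under the stated 12 to 15 N, none was forced by my readings, and the arm ended clear of everything; I took no final look at the cover to confirm it sits flat.

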